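# Load the jig-block carrier, lock it and pin the lock

## Task

Get the jig-block carrier ready for transport: slide the yellow lock bar by its red grip fully open, put a spare block into every empty pocket so that it sits flat on the pocket floor, and leave the blocks that are already in the carrier where they are. Then slide the bar the other way to its locked end stop, so that its hole comes over the hole of the lug, and push the parked pin with the orange grip through both until its collar rests on the bar. Spares left over may stay on the bench.

Things in the scene. Friction and masses are not known exactly. Their poses are not given: they have to be found in the camera images.
- carrier: blue carrier fixed to the bench, base plate 198 x 240 mm on feet, its upper side 36 mm above the bench. Origin at bench level under the middle of the four pockets; y runs along the yellow lock bar, from the pockets to the red grip; x across the bar; z up. A fixed rail 112 mm high runs in front of it at world x = 0.47 to 0.49 m
- pin_stand: grey block 50 x 50 mm, 44 mm high, fixed to the bench to the left of the carrier, with an upright 15 mm hole in which the pin stands at the start, its collar on the block; origin under its centre
- lock_bar (a joint): yellow bar sliding along carrier y, 6 mm plate, upper side 82 mm above the bench; m: 0 = open end stop, 0.045 = locked end stop (+y); 3 N friction, stays where left. Its two cross tabs (22 mm along y, 36 mm to either side of the bar's middle) stand clear of the pockets when open and over the blocks when locked. Its 15 mm pin hole lies over the lug's hole only when fully locked
- lock_grip (a point): centre of the red upright grip on the lock bar, a post 18 x 18 mm, 40 mm high, from 82 to 122 mm above the bench; moves with the bar; axes as the carrier's
- lug_hole (a point): mouth of the upright hole (15 mm wide, 38 mm deep) in the fixed grey lug (44 x 40 mm), 74 mm above the bench, just under the lock bar; axes as the carrier's
- pin_grip (a point): centre of the orange grip (22 mm diameter, 30 mm high) at the top of the retaining pin; below the grip are a dark collar (28 mm diameter, 5 mm), whose under side is 20 mm below this point, and a steel shank 12 mm in diameter, 42 mm long with a tapered tip; z points up along the pin
- pin_tip (a point): lower tip of the retaining pin, 62 mm below the centre of its grip; fully pushed in, the collar rests on the lock bar
- pocket_1 (a point): centre of the floor of one pocket (76 mm along carrier x, 51 mm along carrier y, with black walls 10 mm high at its ends and corners, open in the middle of the long sides), 36 mm above the bench; axes as the carrier's; a block lies in it with its 70 mm length along carrier x, 3 mm play all round
- pocket_2 (a point): centre of the floor of one pocket (76 mm along carrier x, 51 mm along carrier y, with black walls 10 mm high at its ends and corners, open in the middle of the long sides), 36 mm above the bench; axes as the carrier's; a block lies in it with its 70 mm length along carrier x, 3 mm play all round
- pocket_3 (a point): centre of the floor of one pocket (76 mm along carrier x, 51 mm along carrier y, with black walls 10 mm high at its ends and corners, open in the middle of the long sides), 36 mm above the bench; axes as the carrier's; a block lies in it with its 70 mm length along carrier x, 3 mm play all round
- pocket_4 (a point): centre of the floor of one pocket (76 mm along carrier x, 51 mm along carrier y, with black walls 10 mm high at its ends and corners, open in the middle of the long sides), 36 mm above the bench; axes as the carrier's; a block lies in it with its 70 mm length along carrier x, 3 mm play all round
- loaded_1_mid (a point): already loaded in a pocket at the start (or absent): drilled steel jig block 45 x 70 x 35 mm, about 0.45 kg; point at its centre, half-way up; x along the 45 mm width, y along the 70 mm length, z up; grasp across the 45 mm
- loaded_2_mid (a point): already loaded in a pocket at the start (or absent): drilled steel jig block 45 x 70 x 35 mm, about 0.45 kg; point at its centre, half-way up; x along the 45 mm width, y along the 70 mm length, z up; grasp across the 45 mm
- loaded_3_mid (a point): already loaded in a pocket at the start (or absent): drilled steel jig block 45 x 70 x 35 mm, about 0.45 kg; point at its centre, half-way up; x along the 45 mm width, y along the 70 mm length, z up; grasp across the 45 mm
- loaded_4_mid (a point): already loaded in a pocket at the start (or absent): drilled steel jig block 45 x 70 x 35 mm, about 0.45 kg; point at its centre, half-way up; x along the 45 mm width, y along the 70 mm length, z up; grasp across the 45 mm
- spare_1_mid (a point): spare lying loose near the front edge of the bench at the start (behind it, from x = 0.51 m on, a raised tray up to 220 mm high): drilled steel jig block 45 x 70 x 35 mm, about 0.45 kg; point at its centre, half-way up; x along the 45 mm width, y along the 70 mm length, z up; grasp across the 45 mm
- spare_2_mid (a point): spare lying loose near the front edge of the bench at the start (behind it, from x = 0.51 m on, a raised tray up to 220 mm high): drilled steel jig block 45 x 70 x 35 mm, about 0.45 kg; point at its centre, half-way up; x along the 45 mm width, y along the 70 mm length, z up; grasp across the 45 mm
- spare_3_mid (a point): spare lying loose near the front edge of the bench at the start (behind it, from x = 0.51 m on, a raised tray up to 220 mm high): drilled steel jig block 45 x 70 x 35 mm, about 0.45 kg; point at its centre, half-way up; x along the 45 mm width, y along the 70 mm length, z up; grasp across the 45 mm

How it is judged:
By the outcome, as a careful person would: the job done as asked, in the order asked, and still so for the second after the job is handed in, with the robot touching nothing.
Of loaded_1, loaded_2, loaded_3, loaded_4 only 1 to 2 are there at a start; the rules pass over those that are not, and their reading is None.
At some moment in a run one of spare_1 may be knocked a few centimetres aside while the robot is not near it.
It also fails if it takes over 210 s, if anything falls off the work surface, if the arm or the gripper's body presses on something with over 40 N, if the wrist force passes 120 N, or if a joint passes its speed limit or range.

## Robot

A 6-joint arm with a two-finger parallel gripper is mounted at the origin on a cart in front of the work surface, level with it; the furniture and walls round the work are solid. World frame = base frame: x ahead of the robot, y to its left, z up, the work surface at z = 0. Lengths are in m, angles in rad, forces in N, time in s.
With the tool pointing down it reaches from about 0.225 to 0.875 m from the base axis. Payload 3.4 kg.
Tool frame: the origin (TCP) lies between the finger pads; the fingertips stand 11 mm ahead of it and the grasp point (between the pads) lies 8 mm behind it (tips_ahead is the distance from the TCP to the fingertips, in m); z points along the fingers, x is the direction in which the jaws open and shut, and the axes are right-handed (so a half turn about z gives the same grasp; the last joint's range is limited). The gripper opens to 85 mm and grips with 20 to 120 N. Pads are 22 mm wide; open, the fingers measure 114 mm over their backs; the gripper's body (76 mm by 85 mm) begins 54 mm behind the grasp point. The pads swing forward as they close: fully open they stand 13 mm farther back than shut.
Start: joints at [1.033, 0.276, 1.505, -0, 1.361, -0.121], TCP at [0.233, 0.526, 0.209] pointing down, gripper open.
Joint ranges: [-2.89, 2.89], [-0.75, 2.08], [0.22, 2.7], [-1.18, 4.32], [0.11, 2.71], [-2.7, 2.7]. Speed limits (rad/s): [2.57, 2.57, 3.14, 3.14, 3.14, 3.14].

## Interface

Orientations are given as a unit quaternion [w, x, y, z].
In Python, from rig import get_state, get_image, sign_off, masks_of, tips_ahead gives the robot as it stands.
- The arm moves only by the tool play_rows, never from a script. Its argument "series" is a list of rows, each an object of numbers: "fingers": the closure, from -1 (fully open) to 1 (shut); "dx", "dy", "dz": the shift along the world's x, y, z in mm; "turn": the turn about the world's z in rad. A call has 1 to 20 rows; each row shifts and turns the pose as measured when the row begins; what a row does not reach is not made up. A row lasts 1/12 s, in which the tool goes at most 41.7 mm and 7.16 degrees, less where a joint would pass 70% of its speed; a pose out of reach is approached as far as the arm can. A call with a gripper value outside its range is refused whole. The fingers move at their own pace and stop on an object; "squeeze" is the grip in N (left out, the last holds). Time passes only in rows, so rows that do not move let the fingers close. It gives the time, the measured TCP pose, the force and the opening at its end, in the units of the state.
- get_state(): the state, without advancing time (a new reading comes with each control period).
- get_image(name): name is "scene" or "top" or "wrist"; returns a dict with "pixels" (480x640x3 uint8, red, green, blue), "vfov" (degrees; the focal length in pixels is half the picture's height over the tangent of half this angle, whatever the lens; pixels are square), "cx", "cy" (the principal point, pixels), "rvec" (rotation vector, rad) and "tvec" (3), from world to camera coordinates, as OpenCV has them; the wrist camera has in their place "hand_eye" (4x4, takes a point from camera to tool coordinates, whose origin is the TCP and whose axes are the tool frame's). Camera axes: x right, y down, z forward; pixel columns grow to the right and rows downward; lengths in m; the calibration is good to about 2 mm. A picture is of the moment at which its call begins: read the wrist's pose just before it. There is no depth.
- sign_off(): hands the job in, once; it reports no verdict.
Trained networks look in a picture, given as the dict that the camera call returned (one of the last four; its "shot" number tells which), for a name from the list of things; names that differ only in an ending like _2 or _b are one class to them, and where a whole thing is asked for, a point or a joint stands for the part that bears it (a point fixed in the world has none). Each returns a list of dicts, best first, with "p" (0 to 1); they miss things now and then, are a little off and sometimes report something else, mostly with a low value. They report only what shows in the picture. A call takes as long as a camera call.
- masks_of(picture, label): "region" (480x640 bool, what is visible of it) and "xy" ([column, row] in pixels, amid what is visible of it).
The state is a dict: "clock": time; "qpos": joint angles; "qd": joint speeds; "effort": joint torques, N m; "position": TCP position; "ee_rot": TCP orientation; "contact_force": force on the tool from outside, world axes, zero at the start; "moment": the same for the moment, N m; "width": finger opening in m.
Only numpy, scipy, OpenCV 4.12 (cv2) and the standard library are available. Lean on these libraries where they do the work, as an engineer would, in place of code of your own. Each camera call takes 0.05 s, during which the arm holds its last target. There are 200 camera calls.

## Working session

There is one attempt and no reset: what is moved stays moved. The work goes in short steps, Python scripts to look and compute and a tool call to move; the robot and the scene stay as the last step left them, time stands still between calls to the robot, and variables do not carry over. Pictures are saved under pics/ and viewed, about 12 in all and at most 16, crops included, and the job is handed in when it is done.

Besides the shell and the picture viewer there is one more tool, called after "Request:" as name(argument=value, ...) on one line, values as JSON. play_rows: Moves the arm, as the interface text tells. Its arguments: {"type":"object","properties":{"series":{"type":"array"},"squeeze":{"type":"number"}},"required":["series"]}

```bash
ls; mkdir -p pics; cat > h.py <<'E'
import numpy as np, cv2
from rig import *
def K(im):
    f=240/np.tan(np.radians(im['vfov'])/2); return np.array([[f,0,im['cx']],[0,f,im['cy']],[0,0,1.]])
def pose(im,st=None):
    if 'rvec' in im:
        R=cv2.Rodrigues(np.array(im['rvec'],float))[0]; t=np.array(im['tvec'],float).ravel(); return R,t
    from scipy.spatial.transform import Rotation as Ro
    w,x,y,z=st['ee_rot']; T=np.eye(4); T[:3,:3]=Ro.from_quat([x,y,z,w]).as_matrix(); T[:3,3]=st['position']
    M=np.linalg.inv(T@np.array(im['hand_eye'])); return M[:3,:3],M[:3,3]
def at_z(im,uv,z,st=None):
    R,t=pose(im,st); d=R.T@np.linalg.inv(K(im))@np.array([uv[0],uv[1],1.]); c=-R.T@t
    return c+d*(z-c[2])/d[2]
def proj(im,p,st=None):
    R,t=pose(im,st); q=(K(im)@(R@np.array(p,float).reshape(-1,3).T+t[:,None])).T; return q[:,:2]/q[:,2:]
def save(im,n,crop=None,scale=1):
    a=im['pixels'][:,:,::-1]
    if crop: a=a[crop[1]:crop[3],crop[0]:crop[2]]
    cv2.imwrite(f'pics/{n}.png',cv2.resize(a,None,fx=scale,fy=scale))
E
python3 - <<'E'
from h import *
for n in('top','scene'):
    im=get_image(n); save(im,n+'0'); print(n,im['vfov'],{k:im[k] for k in im if k not in('pixels',)})
    for l in ['carrier','pin_stand','lock_bar','lock_grip','pin_grip','loaded_1_mid','spare_1_mid']:
        for m in masks_of(im,l):
            print(l,round(m['p'],2),np.round(m['xy']),m['region'].sum())
print(get_state(),tips_ahead)
E
```

```text
pics
top 57.925801265705864 {'vfov': 57.925801265705864, 'cx': 326.53627038269457, 'cy': 240.75958444549315, 'rvec': array([ 2.22264125, -2.16293002,  0.06231117]), 'tvec': array([-0.11030224,  0.54634444,  0.9125491 ]), 'shot': 1}
carrier 0.78 [285. 195.] 10205
carrier 0.26 [305. 232.] 785
pin_stand 0.89 [171. 199.] 506
pin_stand 0.59 [283. 199.] 10092
pin_stand 0.27 [162. 194.] 145
lock_bar 0.71 [283. 198.] 1690
lock_grip 0.58 [282. 196.] 1822
lock_grip 0.49 [307. 230.] 783
pin_grip 0.68 [306. 229.] 791
pin_grip 0.64 [161. 190.] 176
spare_1_mid 0.8 [358. 297.] 779
spare_1_mid 0.55 [170. 199.] 582
scene 52.43949575551619 {'vfov': 52.43949575551619, 'cx': 313.95433615501054, 'cy': 242.44873081347862, 'rvec': array([ 2.09164164, -0.78003964,  0.41081937]), 'tvec': array([-0.49146252,  0.25267663,  0.80456274]), 'shot': 2}
carrier 0.97 [302. 230.] 3818
pin_stand 0.57 [245. 199.] 479
lock_bar 0.59 [302. 221.] 860
lock_grip 0.96 [302. 217.] 896
loaded_1_mid 0.65 [280. 322.] 1182
spare_1_mid 0.67 [278. 321.] 1163
{'clock': 0.8, 'qpos': array([ 1.03296840e+00,  2.75844893e-01,  1.50489461e+00,  2.57361815e-05,
        1.36069757e+00, -1.20996318e-01]), 'qd': array([ 0.00066154,  0.00084121,  0.00031055,  0.00239247, -0.00074617,
        0.00069958]), 'effort': array([ 5.50559198e-04, -4.16591334e+01, -2.46088278e+01,  1.13462381e-04,
       -1.76773274e-04, -1.38710206e-05]), 'position': array([0.23281016, 0.52580011, 0.20866162]), 'ee_rot': array([-4.55549451e-05,  8.38114040e-01,  5.45495050e-01,  6.43017543e-05]), 'contact_force': array([ 0.06127473, -0.24995954, -0.18588835]), 'moment': array([-0.01227881, -0.0161013 ,  0.04548988]), 'width': 0.08531649304922748} 0.011
```

View pics/top0.png

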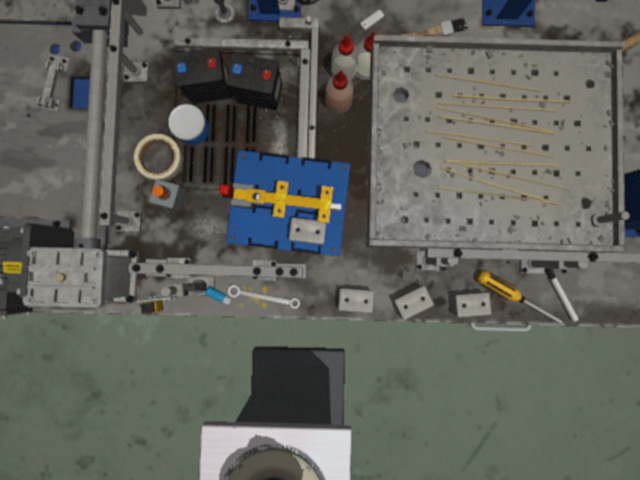

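View pics/scene0.png

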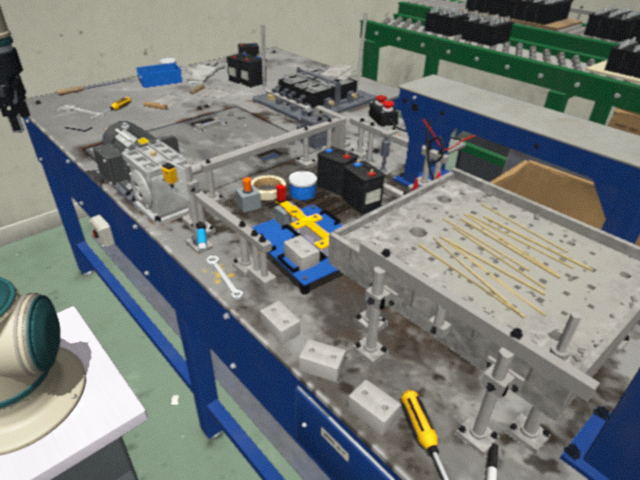

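```bash
python3 - <<'E'
from h import *
im=get_image('top')
save(im,'topc',(130,140,370,320),3.3)
for n,uv,z in [('grip',(226,190),.122),('pin',(160,188),.08),('loaded',(307,230),.071),('s1',(355,300),.035),('s2',(412,302),.035),('s3',(473,303),.035),('barend',(340,206),.082),('c1',(237,152),.036),('c2',(350,163),.036),('c3',(340,255),.036),('c4',(227,243),.036)]:
    print(n,at_z(im,uv,z).round(3))
R,t=pose(im);print('cam',-R.T@t)
w=get_image('wrist');print(w['vfov'],w['hand_eye'])
E
```

```text
grip [0.635 0.099 0.122]
pin [0.642 0.241 0.08 ]
loaded [ 0.567 -0.055  0.071]
s1 [ 0.426 -0.158  0.035]
s2 [ 0.425 -0.276  0.035]
s3 [ 0.427 -0.403  0.035]
barend [ 0.616 -0.12   0.082]
c1 [0.731 0.099 0.036]
c2 [ 0.714 -0.141  0.036]
c3 [ 0.519 -0.124  0.036]
c4 [0.538 0.113 0.036]
cam [ 0.49681507 -0.0957334   0.94202686]
58.81109790459917 [[ 9.99999630e-01  2.26647376e-04 -8.29313970e-04 -1.24578116e-04]
 [ 5.55026217e-05  9.45593047e-01  3.25351789e-01 -8.44492764e-02]
 [ 8.57933653e-04 -3.25351715e-01  9.45592685e-01 -1.66379134e-01]
 [ 0.00000000e+00  0.00000000e+00  0.00000000e+00  1.00000000e+00]]
```

View pics/topc.png

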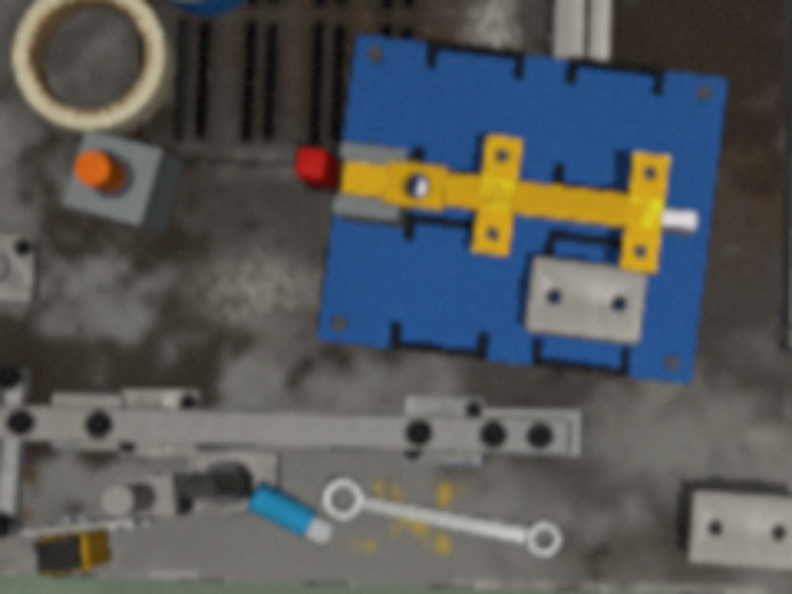

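Request:
play_rows(series=[{"dz": 30, "fingers": -1}, {"dz": 30, "dx": 20, "dy": -30, "turn": 0.07}, {"dx": 25, "dy": -30, "dz": 10, "turn": 0.07}, {"dx": 25, "dy": -32, "dz": 10, "turn": 0.07}, {"dx": 25, "dy": -32, "dz": 10, "turn": 0.07}, {"dx": 25, "dy": -32, "turn": 0.07}, {"dx": 25, "dy": -32}, {"dx": 25, "dy": -32}, {"dx": 25, "dy": -32}, {"dx": 25, "dy": -32}, {"dx": 25, "dy": -32}, {"dx": 25, "dy": -32}, {"dx": 25, "dy": -32}, {"dx": 25, "dy": -32}, {"dx": 25, "dy": -32}, {"dx": 15, "dy": -32}, {"dx": 0, "dy": 0}])

```text
invalid input at $.series[0]: expected keys fingers, dx, dy, dz, turn
```

Request:
play_rows(series=[{"fingers": -1, "dx": 0, "dy": 0, "dz": 35, "turn": 0}, {"fingers": -1, "dx": 20, "dy": -20, "dz": 25, "turn": 0.07}, {"fingers": -1, "dx": 23, "dy": -32, "dz": 10, "turn": 0.07}, {"fingers": -1, "dx": 23, "dy": -32, "dz": 10, "turn": 0.07}, {"fingers": -1, "dx": 23, "dy": -32, "dz": 10, "turn": 0.07}, {"fingers": -1, "dx": 23, "dy": -32, "dz": 0, "turn": 0.07}, {"fingers": -1, "dx": 23, "dy": -32, "dz": 0, "turn": 0}, {"fingers": -1, "dx": 23, "dy": -32, "dz": 0, "turn": 0}, {"fingers": -1, "dx": 23, "dy": -32, "dz": 0, "turn": 0}, {"fingers": -1, "dx": 23, "dy": -32, "dz": 0, "turn": 0}, {"fingers": -1, "dx": 23, "dy": -32, "dz": 0, "turn": 0}, {"fingers": -1, "dx": 23, "dy": -32, "dz": 0, "turn": 0}, {"fingers": -1, "dx": 23, "dy": -32, "dz": 0, "turn": 0}, {"fingers": -1, "dx": 23, "dy": -32, "dz": 0, "turn": 0}, {"fingers": -1, "dx": 23, "dy": -32, "dz": 0, "turn": 0}, {"fingers": -1, "dx": 15, "dy": -20, "dz": 0, "turn": 0}, {"fingers": -1, "dx": 0, "dy": 0, "dz": 0, "turn": 0}, {"fingers": -1, "dx": 0, "dy": 0, "dz": 0, "turn": 0}])

```text
clock: 2.4
position: [0.5774, 0.0445, 0.3022]
ee_rot: [0.004, 0.722, 0.692, 0.003]
contact_force: [-0.5, 0.7, 0.1]
width: 0.0853
```

```bash
python3 - <<'E'
from h import *
st=get_state();im=get_image('wrist');save(im,'w1'); np.savez('w1.npz',im=np.array([im],dtype=object),st=np.array([st],dtype=object))
print(st['position'],st['ee_rot'],st['clock'])
for l in ['pin_stand','lock_bar','lock_grip','pin_grip','loaded_1_mid']:
        for m in masks_of(im,l):
            print(l,round(m['p'],2),np.round(m['xy']),m['region'].sum())
E
```

```text
[0.57738065 0.04454301 0.30224846] [0.00437534 0.72229372 0.6915666  0.00287539] 2.4
pin_stand 0.85 [501. 218.] 2513
lock_bar 0.64 [273. 242.] 7734
lock_grip 0.8 [271. 237.] 7618
lock_grip 0.65 [282. 225.] 37547
pin_grip 0.57 [520. 231.] 865
loaded_1_mid 0.73 [ 6. 30.] 759
loaded_1_mid 0.4 [500. 221.] 2482
loaded_1_mid 0.16 [277. 225.] 37572
```

View pics/w1.png

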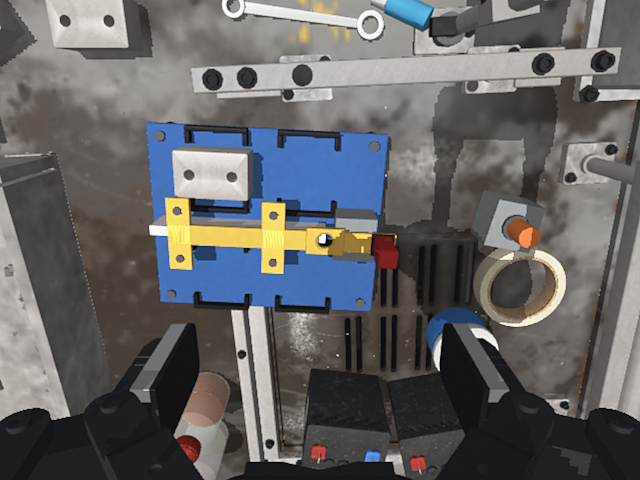

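```bash
cat >> h.py <<'E'
def rect(im,st,z,o,yaw,xr,yr,s=0.0005):
    # top-down: image right=carrier y, image down=carrier x ; returns img
    ys=np.arange(yr[0],yr[1],s); xs=np.arange(xr[0],xr[1],s)
    Y,X=np.meshgrid(ys,xs); c,n=np.cos(yaw),np.sin(yaw)
    P=np.stack([o[0]+c*X-n*Y,o[1]+n*X+c*Y,np.full_like(X,z)],-1).reshape(-1,3)
    uv=proj(im,P,st).reshape(X.shape+(2,)).astype(np.float32)
    return cv2.remap(im['pixels'][:,:,::-1].copy(),uv[...,0],uv[...,1],cv2.INTER_LINEAR)
E
python3 - <<'E'
from h import *
d=np.load('w1.npz',allow_pickle=True);im=d['im'][0];st=d['st'][0]
def blue(im):
    h=cv2.cvtColor(im['pixels'],cv2.COLOR_RGB2HSV);return cv2.inRange(h,(100,120,60),(125,255,255))
m=blue(im);m=cv2.morphologyEx(m,cv2.MORPH_CLOSE,np.ones((25,25)))
n,l,s,_=cv2.connectedComponentsWithStats(m);k=1+np.argmax(s[1:,4]);c=max(cv2.findContours((l==k).astype(np.uint8),0,1)[0],key=cv2.contourArea)
c=cv2.convexHull(c); ap=cv2.approxPolyDP(c,8,True).reshape(-1,2);print(ap)
P=np.array([at_z(im,p,.036,st) for p in ap]);print(P.round(4))
r=cv2.minAreaRect(np.array([at_z(im,p,.036,st)[:2] for p in c.reshape(-1,2)],np.float32)*1000);print(r)
o=np.array(r[0])/1000
yaw=np.radians(r[2]); 
while yaw>.8:yaw-=np.pi/2
while yaw<-.8:yaw+=np.pi/2
print(yaw)
a=rect(im,st,.041,o,yaw,(-.11,.11),(-.15,.15))
for i in range(0,a.shape[0],40):cv2.putText(a,str(-110+i//2),(0,i+4),0,.3,(0,255,255));cv2.line(a,(22,i),(28,i),(0,255,255))
for i in range(0,a.shape[1],40):cv2.putText(a,str(-150+i//2),(i-8,10),0,.3,(0,255,255));cv2.line(a,(i,12),(i,18),(0,255,255))
cv2.imwrite('pics/r1.png',cv2.resize(a,(800,587)))
E
```

```text
[[146 123]
 [387 135]
 [370 310]
 [161 301]]
[[ 0.5164 -0.1237  0.036 ]
 [ 0.5382  0.1128  0.036 ]
 [ 0.7329  0.0953  0.036 ]
 [ 0.7115 -0.1418  0.036 ]]
((624.5338745117188, -14.199630737304688), (239.87196350097656, 198.06028747558594), 84.6861343383789)
-0.09274445180395485
```

View pics/r1.png

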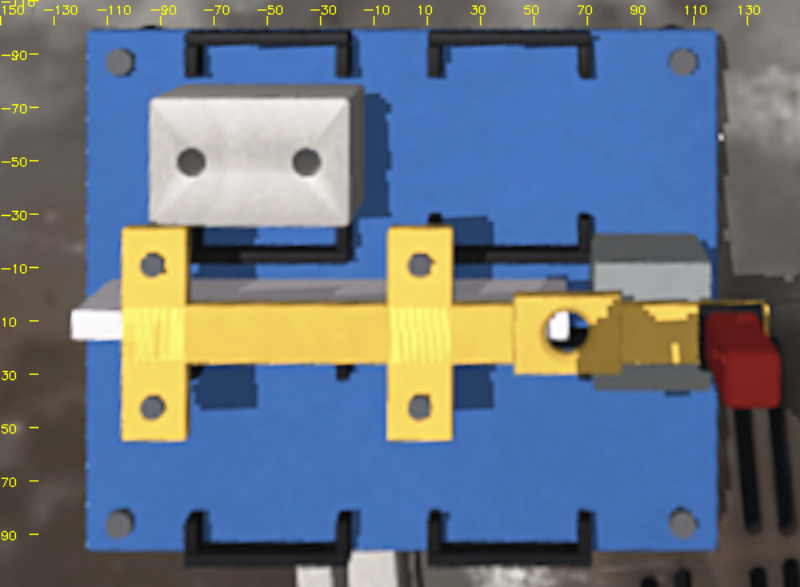

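```bash
cat >> h.py <<'E'
PL=np.array([.62453,-.0142]);YAW=np.radians(84.6861-90)
Rc=np.array([[np.cos(YAW),-np.sin(YAW)],[np.sin(YAW),np.cos(YAW)]])
O=PL+Rc@np.array([0.0005,-.004])
def c2w(x,y,z): return np.r_[O+Rc@np.array([x,y]),z]
def w2c(p): return np.r_[Rc.T@(np.asarray(p)[:2]-O),p[2:]]
E
python3 - <<'E'
from h import *
d=np.load('w1.npz',allow_pickle=True);im=d['im'][0];st=d['st'][0]
print(YAW,O)
def f(n,px,z):
    u=np.array(px)/2.6667e3; w=PL+Rc@np.array([-.11+u[1],-.15+u[0]])
    p=at_z(im,proj(im,np.r_[w,.041],st)[0],z,st); print(n,(w2c(p)*1000).round(1),p.round(4))
f('blk a',(150,97),.071);f('blk b',(350,225),.071)
f('hole',(567,330),.082)
for p in[(122,227),(187,440),(388,227),(452,440)]:f('tab',p,.082)
for p in[(593,235),(712,235),(593,390),(712,390)]:f('lug',p,.074)
for p in[(720,350),(780,350),(720,408),(780,408)]:f('grip',p,.122)
f('white',(72,325),.078)
for z in(.044,.094):
  for uv in [(520,231),(519,231)]: p=at_z(im,uv,z,st);print('pin',z,p)
w=w2c
for m in masks_of(get_image('top'),'pin_grip'): print(m['p'],m['xy'])
E
```

```text
-0.09274505112172675 [ 0.6246574  -0.01822912]
blk a [-78.7 -79.6  71. ] [ 0.5389 -0.0902  0.071 ]
blk b [-34.1  -9.9  71. ] [ 0.5898 -0.0249  0.071 ]
hole [-1.4 65.4 82. ] [0.6294 0.0471 0.082 ]
tab [-36.3 -85.4  82. ] [ 0.5806 -0.0999  0.082 ]
tab [ 35.9 -63.4  82. ] [ 0.6545 -0.0846  0.082 ]
tab [-36.3   4.8  82. ] [ 0.589  -0.0101  0.082 ]
tab [35.9 26.5 82. ] [0.6629 0.0048 0.082 ]
lug [-31.4  74.7  74. ] [0.6003 0.059  0.074 ]
lug [-31.4 115.8  74. ] [0.6041 0.1    0.074 ]
lug [22.2 74.7 74. ] [0.6537 0.0541 0.074 ]
lug [ 22.2 115.8  74. ] [0.6575 0.0951 0.074 ]
grip [ -9.6 110.8 122. ] [0.6254 0.093  0.122 ]
grip [ -9.6 129.  122. ] [0.6271 0.1111 0.122 ]
grip [  8.1 110.8 122. ] [0.6429 0.0913 0.122 ]
grip [  8.1 129.  122. ] [0.6446 0.1095 0.122 ]
white [  -1.7 -104.    78. ] [ 0.6134 -0.1216  0.078 ]
pin 0.044 [0.64164268 0.25166359 0.044     ]
pin 0.044 [0.64159822 0.25061869 0.044     ]
pin 0.094 [0.6239085  0.22772277 0.094     ]
pin 0.094 [0.62386929 0.22680116 0.094     ]
```

Request:
play_rows(series=[{"fingers": -1, "dx": 18, "dy": 18, "dz": -10, "turn": -0.025}, {"fingers": -1, "dx": 18, "dy": 18, "dz": -20, "turn": -0.025}, {"fingers": -1, "dx": 18, "dy": 18, "dz": -25, "turn": 0}, {"fingers": -1, "dx": 0, "dy": 0, "dz": -30, "turn": 0}, {"fingers": -1, "dx": 0, "dy": 0, "dz": -30, "turn": 0}, {"fingers": -1, "dx": 0, "dy": 0, "dz": 0, "turn": 0}, {"fingers": -1, "dx": 0, "dy": 0, "dz": 0, "turn": 0}])

```text
clock: 3.38
position: [0.6318, 0.1083, 0.1896]
ee_rot: [0.009, 0.737, 0.676, 0.007]
contact_force: [0.1, 0.7, 1.4]
width: 0.0853
```

```bash
cat >> h.py <<'E'
from scipy.spatial.transform import Rotation as Ro
def yawtilt(s):
    w,x,y,z=s['ee_rot'];R=Ro.from_quat([x,y,z,w]).as_matrix(); return np.arctan2(R[1,0],R[0,0]),R[:2,2]
def go(p,yaw=None):
    s=get_state();y,t=yawtilt(s); print('pos',s['position'].round(4),'yaw',round(y,3),'tilt',t.round(4),'F',np.round(s['contact_force'],1),'w',round(s['width'],4),'t',s['clock'])
    print('delta mm',((np.array(p)-s['position'])*1000).round(1),'turn',None if yaw is None else round(yaw-y,3))
E
python3 -c "
from h import *
go(c2w(-.0005,.120,.101),np.pi/2+YAW)"
```

```text
pos [0.6318 0.1083 0.1896] yaw 1.485 tilt [ 0.0227 -0.003 ] F [0.1 0.7 1.4] w 0.0853 t 3.3833
delta mm [  3.5  -7.  -88.6] turn -0.007
```

Request:
play_rows(series=[{"fingers": -1, "dx": 3, "dy": -6, "dz": -12, "turn": 0}, {"fingers": -1, "dx": 0, "dy": 0, "dz": -12, "turn": 0}, {"fingers": -1, "dx": 0, "dy": 0, "dz": -12, "turn": 0}, {"fingers": -1, "dx": 0, "dy": 0, "dz": -12, "turn": 0}, {"fingers": -1, "dx": 0, "dy": 0, "dz": -12, "turn": 0}, {"fingers": -1, "dx": 0, "dy": 0, "dz": -10, "turn": 0}, {"fingers": -1, "dx": 0, "dy": 0, "dz": 0, "turn": 0}])

```text
clock: 3.97
position: [0.6422, 0.0994, 0.1283]
ee_rot: [0.017, 0.737, 0.676, 0.015]
contact_force: [-1.0, -0.1, -0.2]
width: 0.0854
```

```bash
python3 -c "
from h import *
go(c2w(-.0005,.120,.101),np.pi/2+YAW)"
```

```text
pos [0.6422 0.0994 0.1283] yaw 1.485 tilt [ 0.0446 -0.0041] F [-1.  -0.1 -0.2] w 0.0854 t 3.9667
delta mm [ -6.9   1.9 -27.3] turn -0.007
```

Request:
play_rows(series=[{"fingers": -1, "dx": 0, "dy": 0, "dz": 0, "turn": 0}, {"fingers": -1, "dx": 0, "dy": 0, "dz": 0, "turn": 0}, {"fingers": -1, "dx": 0, "dy": 0, "dz": 0, "turn": 0}, {"fingers": -1, "dx": 0, "dy": 0, "dz": 0, "turn": 0}])

```text
clock: 4.3
position: [0.6447, 0.0985, 0.1322]
ee_rot: [0.019, 0.737, 0.676, 0.017]
contact_force: [0.9, -1.1, 0.5]
width: 0.0854
```

```bash
python3 -c "
from h import *
go(c2w(-.0005,.120,.101),np.pi/2+YAW)"
```

```text
pos [0.6447 0.0985 0.1322] yaw 1.484 tilt [ 0.0512 -0.0042] F [ 0.9 -1.1  0.5] w 0.0854 t 4.3
delta mm [ -9.5   2.8 -31.2] turn -0.006
```

Request:
play_rows(series=[{"fingers": -1, "dx": 0, "dy": 0, "dz": 0, "turn": 0}, {"fingers": -1, "dx": 0, "dy": 0, "dz": 0, "turn": 0}, {"fingers": -1, "dx": 0, "dy": 0, "dz": 0, "turn": 0}, {"fingers": -1, "dx": 0, "dy": 0, "dz": 0, "turn": 0}, {"fingers": -1, "dx": 0, "dy": 0, "dz": 0, "turn": 0}, {"fingers": -1, "dx": 0, "dy": 0, "dz": 0, "turn": 0}])

```text
clock: 4.8
position: [0.6458, 0.0987, 0.1342]
ee_rot: [0.02, 0.737, 0.676, 0.019]
contact_force: [0.0, -0.6, 1.3]
width: 0.0854
```

```bash
python3 -c "
from h import *
go(c2w(-.0005,.120,.101),np.pi/2+YAW);s=get_state();print(s['qd'].round(4),s['qpos'].round(3))"
```

```text
pos [0.6458 0.0987 0.1342] yaw 1.485 tilt [ 0.0547 -0.004 ] F [ 0.  -0.6  1.3] w 0.0854 t 4.8
delta mm [-10.5   2.6 -33.2] turn -0.007
[-0.0005 -0.0011  0.0003 -0.0003 -0.0027 -0.0012] [ 0.049  0.408  1.493 -0.007  1.186 -1.433]
```

Request:
play_rows(series=[{"fingers": -1, "dx": -4, "dy": 0, "dz": 20, "turn": 0}, {"fingers": -1, "dx": -4, "dy": 0, "dz": 20, "turn": 0}, {"fingers": -1, "dx": -4, "dy": 0, "dz": 20, "turn": 0}, {"fingers": -1, "dx": 0, "dy": 0, "dz": 20, "turn": 0}])

```text
clock: 5.13
position: [0.6288, 0.0985, 0.2098]
ee_rot: [0.015, 0.737, 0.676, 0.013]
contact_force: [1.4, 0.0, 0.0]
width: 0.0853
```

```bash
python3 -c "
from h import *
go(c2w(-.0005,.120,.101),np.pi/2+YAW);s=get_state();print(s['qd'].round(4),s['qpos'].round(3))"
```

```text
pos [0.6288 0.0985 0.2098] yaw 1.485 tilt [ 0.0399 -0.0047] F [1.4 0.  0. ] w 0.0853 t 5.1333
delta mm [   6.5    2.8 -108.8] turn -0.007
[-2.000e-04 -1.206e-01 -4.202e-01  1.600e-03  5.438e-01 -1.800e-03] [ 0.05   0.346  1.4   -0.007  1.357 -1.433]
```

Request:
play_rows(series=[{"fingers": -1, "dx": 0, "dy": 0, "dz": 0, "turn": 0}, {"fingers": -1, "dx": 0, "dy": 0, "dz": 0, "turn": 0}])

```text
clock: 5.3
position: [0.6311, 0.0987, 0.2145]
ee_rot: [0.018, 0.737, 0.676, 0.016]
contact_force: [-0.4, -0.6, -0.8]
width: 0.0856
```

```bash
python3 -c "
from h import *
go(c2w(-.0005,.120,.101),np.pi/2+YAW);s=get_state();print(s['qd'].round(4),s['qpos'].round(3))"
```

```text
pos [0.6311 0.0987 0.2145] yaw 1.485 tilt [ 0.0485 -0.0043] F [-0.4 -0.6 -0.8] w 0.0856 t 5.3
delta mm [   4.2    2.6 -113.5] turn -0.007
[ 0.0016 -0.0217 -0.0355 -0.      0.0027 -0.0009] [ 0.05   0.342  1.394 -0.007  1.357 -1.433]
```

Request:
play_rows(series=[{"fingers": -1, "dx": 0, "dy": 0, "dz": 0, "turn": 0}, {"fingers": -1, "dx": 0, "dy": 0, "dz": 0, "turn": 0}, {"fingers": -1, "dx": 0, "dy": 0, "dz": 0, "turn": 0}, {"fingers": -1, "dx": 0, "dy": 0, "dz": 0, "turn": 0}])

```text
clock: 5.63
position: [0.6297, 0.0987, 0.211]
ee_rot: [0.016, 0.737, 0.676, 0.015]
contact_force: [-0.1, -0.3, 0.3]
width: 0.0848
```

```bash
python3 -c "
from h import *
go(c2w(-.0005,.120,.101),np.pi/2+YAW);s=get_state();print(s['qd'].round(4),s['qpos'].round(3))"
```

```text
pos [0.6297 0.0987 0.211 ] yaw 1.485 tilt [ 0.0436 -0.0045] F [-0.1 -0.3  0.3] w 0.0848 t 5.6333
delta mm [   5.6    2.6 -110. ] turn -0.007
[ 0.0008  0.0113  0.0173 -0.0005 -0.0052  0.0021] [ 0.05   0.344  1.399 -0.007  1.355 -1.433]
```

Request:
play_rows(series=[{"fingers": -1, "dx": 0, "dy": 1, "dz": -5, "turn": 0}, {"fingers": -1, "dx": 0, "dy": 1, "dz": -10, "turn": 0}, {"fingers": -1, "dx": 0, "dy": 0, "dz": -15, "turn": 0}, {"fingers": -1, "dx": 0, "dy": 0, "dz": -15, "turn": 0}, {"fingers": -1, "dx": 0, "dy": 0, "dz": -10, "turn": 0}, {"fingers": -1, "dx": 0, "dy": 0, "dz": -5, "turn": 0}])

```text
clock: 6.13
position: [0.6285, 0.1011, 0.1438]
ee_rot: [0.015, 0.737, 0.676, 0.013]
contact_force: [-0.4, -0.7, -0.0]
width: 0.0853
```

```bash
python3 -c "
from h import *
go(c2w(-.0005,.120,.101),np.pi/2+YAW);s=get_state();print(s['qd'].round(4),s['qpos'].round(3))"
```

```text
pos [0.6285 0.1011 0.1438] yaw 1.485 tilt [ 0.0401 -0.0045] F [-0.4 -0.7 -0. ] w 0.0853 t 6.1333
delta mm [  6.8   0.2 -42.8] turn -0.007
[ 0.0012  0.0537  0.1101  0.002  -0.1468  0.0022] [ 0.054  0.386  1.505 -0.007  1.211 -1.428]
```

Request:
play_rows(series=[{"fingers": -1, "dx": 2, "dy": 0, "dz": -8, "turn": 0}, {"fingers": -1, "dx": 2, "dy": 0, "dz": -10, "turn": 0}, {"fingers": -1, "dx": 1, "dy": 0, "dz": -8, "turn": 0}, {"fingers": -1, "dx": 1, "dy": 0, "dz": -6, "turn": 0}, {"fingers": -1, "dx": 0, "dy": 0, "dz": -4, "turn": 0}, {"fingers": -1, "dx": 0, "dy": 0, "dz": -1, "turn": 0}])

```text
clock: 6.63
position: [0.6346, 0.1012, 0.101]
ee_rot: [0.014, 0.737, 0.676, 0.012]
contact_force: [-0.1, -0.4, -0.4]
width: 0.0853
```

```bash
python3 -c "
from h import *
go(c2w(-.0005,.120,.101),np.pi/2+YAW)"
```

```text
pos [0.6346 0.1012 0.101 ] yaw 1.485 tilt [ 0.0374 -0.0046] F [-0.1 -0.4 -0.4] w 0.0853 t 6.6333
delta mm [0.7 0.1 0. ] turn -0.007
```

Request:
play_rows(series=[{"fingers": 1, "dx": 0, "dy": 0, "dz": 0, "turn": 0}, {"fingers": 1, "dx": 0, "dy": 0, "dz": 0, "turn": 0}, {"fingers": 1, "dx": 0, "dy": 0, "dz": 0, "turn": 0}, {"fingers": 1, "dx": 0, "dy": 0, "dz": 0, "turn": 0}, {"fingers": 1, "dx": 0, "dy": 0, "dz": 0, "turn": 0}, {"fingers": 1, "dx": 0, "dy": 0, "dz": 0, "turn": 0}, {"fingers": 1, "dx": -0.5, "dy": -4, "dz": 0, "turn": 0}, {"fingers": 1, "dx": -0.5, "dy": -5, "dz": 0, "turn": 0}, {"fingers": 1, "dx": -0.5, "dy": -5, "dz": 0, "turn": 0}, {"fingers": 1, "dx": -0.3, "dy": -3, "dz": 0, "turn": 0}], squeeze=40)

```text
clock: 7.47
position: [0.6342, 0.0833, 0.1035]
ee_rot: [0.016, 0.736, 0.676, 0.014]
contact_force: [-0.6, 0.0, 0.3]
width: -0.0002
```

```bash
python3 -c "
from h import *
go(c2w(-.0005,.105,.101),np.pi/2+YAW)"
```

```text
pos [0.6342 0.0833 0.1035] yaw 1.486 tilt [ 0.0424 -0.0045] F [-0.6  0.   0.3] w -0.0002 t 7.4667
delta mm [-0.3  3.1 -2.5] turn -0.008
```

```bash
python3 - <<'E'
from h import *
st=get_state();im=get_image('wrist');save(im,'w2')
print(proj(im,[c2w(0,.120,.122),c2w(0,.105,.122),st['position']],st))
E
```

```text
[[364.88090535 321.75035397]
 [326.76795837 321.44606666]
 [319.12172588 298.35061216]]
```

View pics/w2.png

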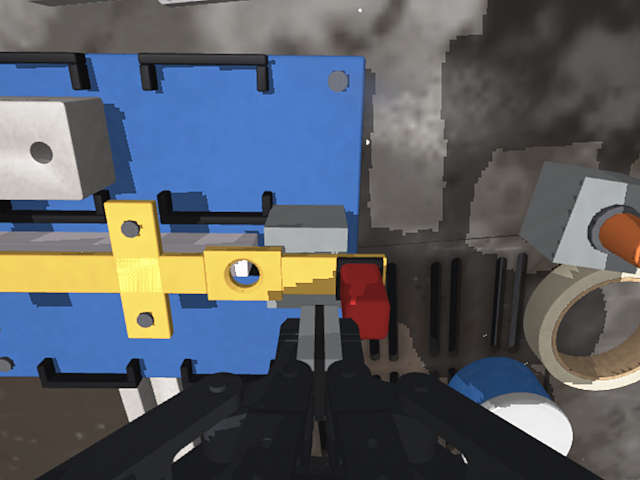

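```bash
python3 - <<'E'
from h import *
st=get_state();im=get_image('wrist')
w,x,y,z=st['ee_rot'];R=Ro.from_quat([x,y,z,w]).as_matrix()
for d in(.011,0,-.008,-.03,-.05):
  p=st['position']+R[:,2]*d; print(d,p.round(4),proj(im,p,st).round(0))
for z in(.082,.0925,.122):
  for x in(-.009,.009): print(z,x,proj(im,c2w(x,.12,z),st).round(0), proj(im,c2w(x,.111,z),st).round(0))
h=cv2.cvtColor(im['pixels'],cv2.COLOR_RGB2HSV);m=(cv2.inRange(h,(0,150,60),(8,255,255))|cv2.inRange(h,(172,150,60),(180,255,255)))
v,u=np.nonzero(m[:,300:420]);print(u.min()+300,u.max()+300,v.min(),v.max())
save(im,'w2c',(270,190,430,350),5)
t=get_image('top');save(t,'t2')
E
```

```text
0.011 [0.6346 0.0827 0.0925] [[319. 287.]]
0 [0.6342 0.0827 0.1035] [[319. 298.]]
-0.008 [0.6338 0.0828 0.1115] [[319. 307.]]
-0.03 [0.6329 0.0829 0.1335] [[319. 336.]]
-0.05 [0.632  0.083  0.1535] [[319. 369.]]
0.082 -0.009 [[359. 259.]] [[340. 259.]]
0.082 0.009 [[357. 293.]] [[339. 293.]]
0.0925 -0.009 [[361. 269.]] [[341. 269.]]
0.0925 0.009 [[359. 304.]] [[340. 304.]]
0.122 -0.009 [[367. 302.]] [[344. 301.]]
0.122 0.009 [[365. 341.]] [[343. 341.]]
341 391 263 339
```

View pics/w2c.png

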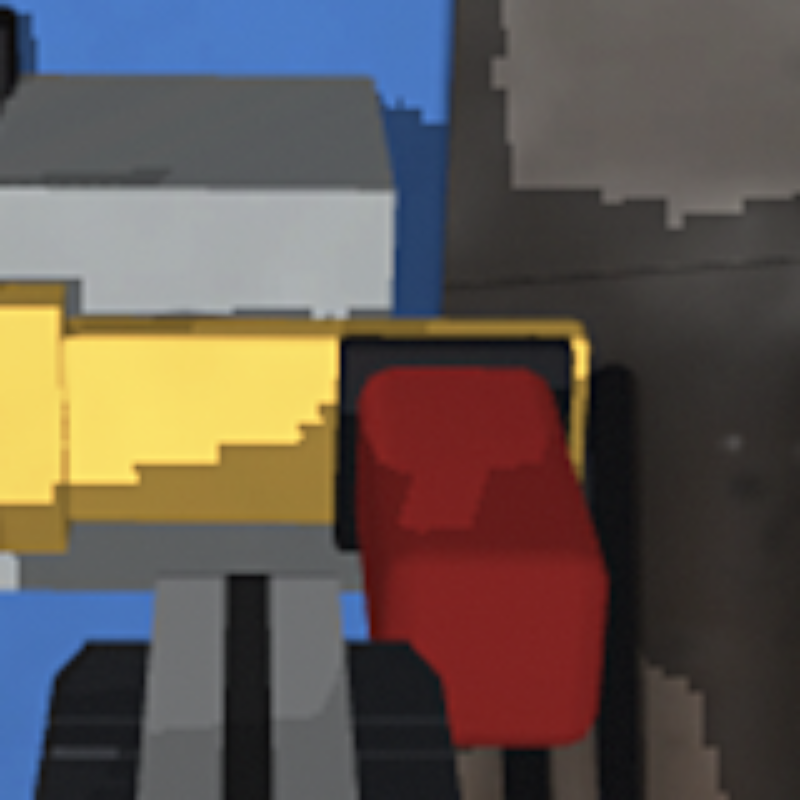

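```bash
python3 - <<'E'
from h import *
im=get_image('wrist');H=np.linalg.inv(im['hand_eye'])
def pt(p): q=K(im)@(H@np.r_[p,1])[:3];return (q[:2]/q[2]).round(0)
for y in(-.011,0,.011):
  for d in(.011,-.002): print(y,d,pt([0,y,d]),pt([.0427,y,d]),pt([-.0427,y,d]))
print(get_state()['width'])
E
```

```text
-0.011 0.011 [319. 265.] [414. 265.] [224. 265.]
-0.011 -0.002 [319. 277.] [421. 277.] [218. 277.]
0 0.011 [319. 287.] [412. 287.] [226. 287.]
0 -0.002 [319. 300.] [419. 301.] [220. 300.]
0.011 0.011 [319. 309.] [411. 309.] [228. 309.]
0.011 -0.002 [319. 323.] [417. 323.] [222. 323.]
0.00023823499748346723
```

View pics/t2.png

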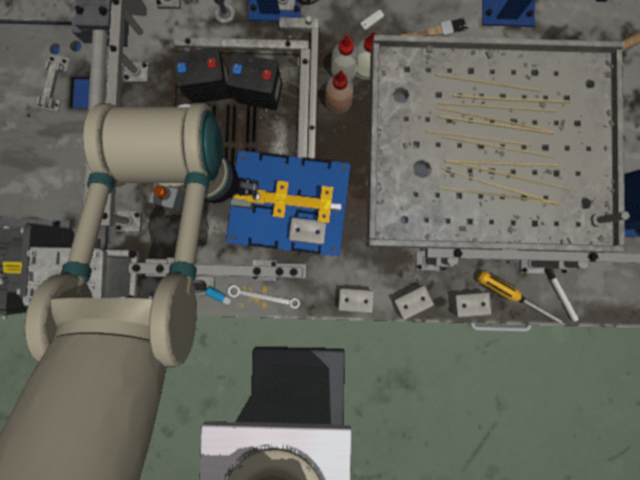

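Request:
play_rows(series=[{"fingers": 1, "dx": 0, "dy": -5, "dz": 0, "turn": 0}, {"fingers": 1, "dx": 0, "dy": -5, "dz": 0, "turn": 0}, {"fingers": 1, "dx": 0, "dy": 0, "dz": -2, "turn": 0}, {"fingers": 1, "dx": 0, "dy": 0, "dz": -3, "turn": 0}, {"fingers": 1, "dx": 0, "dy": 0, "dz": -3, "turn": 0}, {"fingers": 1, "dx": 0, "dy": 0, "dz": -3, "turn": 0}, {"fingers": 1, "dx": 0, "dy": 0, "dz": -3, "turn": 0}])

```text
clock: 8.25
position: [0.6347, 0.0731, 0.0886]
ee_rot: [0.016, 0.736, 0.676, 0.015]
contact_force: [0.4, -0.3, 0.2]
width: 0.0003
```

Request:
play_rows(series=[{"fingers": 1, "dx": 0, "dy": 0, "dz": -3, "turn": 0}, {"fingers": 1, "dx": 0, "dy": 0, "dz": -3, "turn": 0}, {"fingers": 1, "dx": 0, "dy": 0, "dz": -2, "turn": 0}])

```text
clock: 8.5
position: [0.6342, 0.0735, 0.0789]
ee_rot: [0.015, 0.736, 0.676, 0.014]
contact_force: [0.4, 0.5, -0.2]
width: -0.0001
```

Request:
play_rows(series=[{"fingers": 1, "dx": 0, "dy": 0, "dz": -3, "turn": 0}, {"fingers": 1, "dx": 0, "dy": 0, "dz": -3, "turn": 0}, {"fingers": 1, "dx": 0, "dy": 0, "dz": -2, "turn": 0}])

```text
clock: 8.75
position: [0.6341, 0.0737, 0.0698]
ee_rot: [0.015, 0.736, 0.677, 0.014]
contact_force: [0.4, -0.6, 0.1]
width: -0.0003
```

Request:
play_rows(series=[{"fingers": 1, "dx": 0, "dy": 0, "dz": -2, "turn": 0}, {"fingers": 1, "dx": 0, "dy": 0, "dz": -2, "turn": 0}, {"fingers": 1, "dx": 0, "dy": 0, "dz": -2, "turn": 0}])

```text
clock: 9.0
position: [0.6341, 0.0737, 0.0631]
ee_rot: [0.015, 0.736, 0.677, 0.014]
contact_force: [-0.6, 0.2, 0.3]
width: -0.0001
```

Request:
play_rows(series=[{"fingers": 1, "dx": 0, "dy": 0, "dz": -2, "turn": 0}, {"fingers": 1, "dx": 0, "dy": 0, "dz": -1, "turn": 0}])

```text
clock: 9.17
position: [0.6341, 0.0738, 0.0596]
ee_rot: [0.015, 0.736, 0.677, 0.014]
contact_force: [-0.5, 0.3, 3.5]
width: 0.0003
```

Request:
play_rows(series=[{"fingers": 1, "dx": 0, "dy": 0, "dz": -2, "turn": 0}, {"fingers": 1, "dx": 0, "dy": 0, "dz": -1, "turn": 0}])

```text
clock: 9.33
position: [0.6342, 0.0737, 0.0597]
ee_rot: [0.016, 0.736, 0.677, 0.014]
contact_force: [-0.6, -0.7, 2.9]
width: -0.0002
```

```bash
python3 - <<'E'
from h import *
st=get_state();im=get_image('wrist');save(im,'w3',(200,150,440,350),3)
go(c2w(0,.092,.08))
print(proj(im,[c2w(0,.120,.122),st['position']],st))
E
```

```text
pos [0.6342 0.0738 0.0595] yaw 1.487 tilt [ 0.0426 -0.0035] F [-1.6  0.5  7.6] w -0.0002 t 9.3833
delta mm [-1.  -0.4 20.5] turn None
[[411.66002251 400.06066959]
 [319.11818893 298.35064618]]
```

View pics/w3.png

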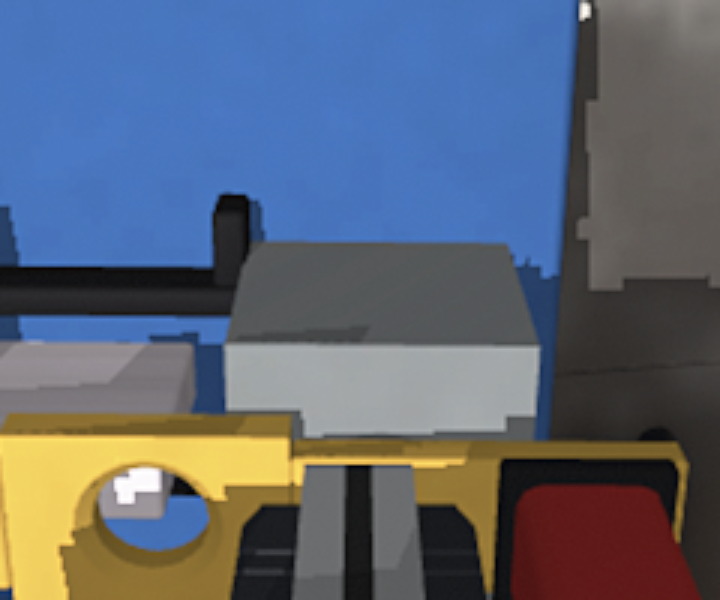

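Request:
play_rows(series=[{"fingers": 1, "dx": 0, "dy": 0, "dz": 6, "turn": 0}, {"fingers": 1, "dx": 0, "dy": 0, "dz": 14, "turn": 0}, {"fingers": 1, "dx": 0, "dy": 0, "dz": 16, "turn": 0}, {"fingers": -1, "dx": 0, "dy": 0, "dz": 12, "turn": 0}, {"fingers": -1, "dx": 0, "dy": 8, "dz": 4, "turn": 0}, {"fingers": -1, "dx": 0, "dy": 10, "dz": 0, "turn": 0}, {"fingers": -1, "dx": 1, "dy": 7, "dz": 0, "turn": 0}, {"fingers": -1, "dx": 1, "dy": 2, "dz": 0, "turn": 0}, {"fingers": -1, "dx": 0, "dy": 0, "dz": -4, "turn": 0}, {"fingers": -1, "dx": 0, "dy": 0, "dz": -8, "turn": 0}, {"fingers": -1, "dx": 0, "dy": 0, "dz": -10, "turn": 0}, {"fingers": -1, "dx": 0, "dy": 0, "dz": -10, "turn": 0}, {"fingers": -1, "dx": 0, "dy": 0, "dz": -6, "turn": 0}, {"fingers": -1, "dx": 0, "dy": 0, "dz": -3, "turn": 0}])

```text
clock: 10.55
position: [0.6338, 0.1045, 0.065]
ee_rot: [0.014, 0.736, 0.677, 0.012]
contact_force: [0.2, -0.1, -0.9]
width: 0.0854
```

```bash
cat >> h.py <<'E'
TA=-.0223
E
python3 -c "
from h import *
go(c2w(0,.120,.064),np.pi/2+YAW)"
```

```text
pos [0.6338 0.1045 0.065 ] yaw 1.488 tilt [ 0.0369 -0.0034] F [ 0.2 -0.1 -0.9] w 0.0854 t 10.55
delta mm [ 2.  -3.3 -1. ] turn -0.01
```

Request:
play_rows(series=[{"fingers": 1, "dx": 2, "dy": -3, "dz": 0, "turn": 0}, {"fingers": 1, "dx": 0, "dy": 0, "dz": 0, "turn": 0}, {"fingers": 1, "dx": 0, "dy": 0, "dz": 0, "turn": 0}, {"fingers": 1, "dx": 0, "dy": 0, "dz": 0, "turn": 0}, {"fingers": 1, "dx": 0, "dy": 0, "dz": 0, "turn": 0}, {"fingers": 1, "dx": 0, "dy": 0, "dz": 0, "turn": 0}, {"fingers": 1, "dx": 0, "dy": 0, "dz": 0, "turn": 0}], squeeze=40)

```text
clock: 11.13
position: [0.6353, 0.1004, 0.0632]
ee_rot: [0.013, 0.737, 0.676, 0.012]
contact_force: [0.7, 0.1, -3.4]
width: 0.0175
```

Request:
play_rows(series=[{"fingers": 1, "dx": 0, "dy": -4, "dz": 0, "turn": 0}, {"fingers": 1, "dx": -0.5, "dy": -5, "dz": 0, "turn": 0}, {"fingers": 1, "dx": -0.5, "dy": -5, "dz": 0, "turn": 0}, {"fingers": 1, "dx": -0.5, "dy": -4, "dz": 0, "turn": 0}, {"fingers": 1, "dx": 0, "dy": -3, "dz": 0, "turn": 0}])

```text
clock: 11.55
position: [0.6342, 0.0871, 0.0633]
ee_rot: [0.008, 0.737, 0.675, 0.018]
contact_force: [0.5, 16.3, -1.9]
width: 0.0173
```

```bash
python3 -c "
from h import *
go(c2w(0,.105,.064),np.pi/2+YAW);print(w2c(get_state()['position']))"
```

```text
pos [0.6342 0.0871 0.0633] yaw 1.483 tilt [0.0363 0.0124] F [ 0.5 16.3 -1.9] w 0.0173 t 11.55
delta mm [ 0.2 -0.8  0.7] turn -0.005
[-0.00029426  0.10578811  0.06329847]
```

Request:
play_rows(series=[{"fingers": -1, "dx": 0, "dy": 1, "dz": 0, "turn": 0}, {"fingers": -1, "dx": 0, "dy": 0, "dz": 0, "turn": 0}, {"fingers": -1, "dx": 0, "dy": 0, "dz": 0, "turn": 0}, {"fingers": -1, "dx": 0, "dy": 0, "dz": 5, "turn": 0}, {"fingers": -1, "dx": 0, "dy": 0, "dz": 15, "turn": 0}, {"fingers": -1, "dx": 0, "dy": 0, "dz": 25, "turn": 0}, {"fingers": -1, "dx": 0, "dy": 0, "dz": 30, "turn": 0}, {"fingers": -1, "dx": 0, "dy": 0, "dz": 30, "turn": 0}, {"fingers": -1, "dx": 0, "dy": 0, "dz": 30, "turn": 0}, {"fingers": -1, "dx": 0, "dy": 0, "dz": 30, "turn": 0}, {"fingers": -1, "dx": 0, "dy": 0, "dz": 25, "turn": 0}, {"fingers": -1, "dx": -5, "dy": -6, "dz": 15, "turn": -0.06}, {"fingers": -1, "dx": -10, "dy": -12, "dz": 5, "turn": -0.12}, {"fingers": -1, "dx": -16, "dy": -19, "dz": 0, "turn": -0.12}, {"fingers": -1, "dx": -16, "dy": -19, "dz": 0, "turn": -0.12}, {"fingers": -1, "dx": -16, "dy": -19, "dz": 0, "turn": -0.12}, {"fingers": -1, "dx": -16, "dy": -19, "dz": 0, "turn": -0.12}, {"fingers": -1, "dx": -16, "dy": -19, "dz": 0, "turn": -0.12}, {"fingers": -1, "dx": -16, "dy": -19, "dz": 0, "turn": -0.12}, {"fingers": -1, "dx": -16, "dy": -19, "dz": 0, "turn": -0.12}])

```text
clock: 13.22
position: [0.5013, -0.0808, 0.295]
ee_rot: [0.025, 0.977, 0.209, 0.01]
contact_force: [0.2, -0.1, 0.0]
width: 0.0853
```

Request:
play_rows(series=[{"fingers": -1, "dx": -16, "dy": -19, "dz": 0, "turn": -0.12}, {"fingers": -1, "dx": -16, "dy": -19, "dz": 0, "turn": -0.12}, {"fingers": -1, "dx": -16, "dy": -19, "dz": 0, "turn": -0.12}, {"fingers": -1, "dx": -12, "dy": -14, "dz": 0, "turn": -0.12}, {"fingers": -1, "dx": -8, "dy": -10, "dz": 0, "turn": -0.08}, {"fingers": -1, "dx": -4, "dy": -5, "dz": 0, "turn": -0.03}])

```text
clock: 13.72
position: [0.4202, -0.1764, 0.2998]
ee_rot: [0.032, 0.994, -0.1, 0.003]
contact_force: [-0.4, 0.1, 1.2]
width: 0.0858
```

```bash
cat >> h.py <<'E'
def blocks(im,st=None,zt=.035,box=((.36,.50),(-.55,-.05))):
    # metal-bright tops of 45x70 blocks, projected to plane zt
    out=[]
    for m in masks_of(im,'spare_1_mid'):
        if m['p']<.1: continue
        r=m['region'].astype(np.uint8); c=max(cv2.findContours(r,0,2)[0],key=cv2.contourArea).reshape(-1,2)
        P=np.array([at_z(im,q,zt,st)[:2] for q in c],np.float32)*1000
        out.append((round(m['p'],2),cv2.minAreaRect(P),np.round(m['xy'])))
    return out
E
python3 - <<'E'
from h import *
go([.426,-.158,.26],0)
st=get_state();im=get_image('wrist');save(im,'w4');np.savez('w4.npz',im=np.array([im],dtype=object),st=np.array([st],dtype=object))
for b in blocks(im,st):print('w',b)
im=get_image('top')
for b in blocks(im):print('t',b)
E
```

```text
pos [ 0.4202 -0.1764  0.2998] yaw -0.201 tilt [-0.0012 -0.0646] F [-0.4  0.1  1.2] w 0.0858 t 13.7167
delta mm [  5.8  18.4 -39.8] turn 0.201
w (0.67, ((424.8399353027344, -160.169921875), (73.97976684570312, 45.25358581542969), 87.15169525146484), array([316., 144.]))
t (0.81, ((431.2732238769531, -148.45181274414062), (39.28882598876953, 52.09703826904297), 1.5518189668655396), array([348., 293.]))
```

View pics/w4.png

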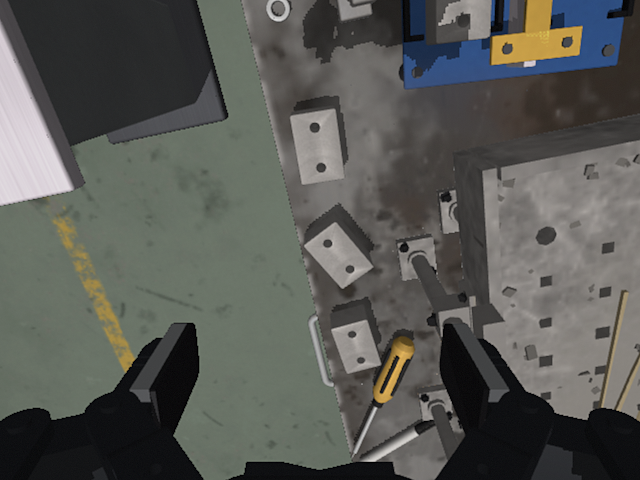

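Request:
play_rows(series=[{"fingers": -1, "dx": 1, "dy": 2, "dz": -6, "turn": 0.03}, {"fingers": -1, "dx": 1, "dy": 4, "dz": -14, "turn": 0.05}, {"fingers": -1, "dx": 1, "dy": 3, "dz": -24, "turn": 0.05}, {"fingers": -1, "dx": 1, "dy": 2, "dz": -30, "turn": 0.02}, {"fingers": -1, "dx": 0, "dy": 0, "dz": -32, "turn": 0}, {"fingers": -1, "dx": 0, "dy": 0, "dz": -32, "turn": 0}, {"fingers": -1, "dx": 0, "dy": 0, "dz": -32, "turn": 0}, {"fingers": -1, "dx": 0, "dy": 0, "dz": -24, "turn": 0}, {"fingers": -1, "dx": 0, "dy": 0, "dz": -16, "turn": 0}, {"fingers": -1, "dx": 0, "dy": 0, "dz": -10, "turn": 0}, {"fingers": -1, "dx": 0, "dy": 0, "dz": -4, "turn": 0}])

```text
clock: 14.83
position: [0.4344, -0.1543, 0.069]
ee_rot: [0.031, 0.999, -0.004, 0.012]
contact_force: [-0.0, -0.7, 0.2]
width: 0.0857
```

```bash
python3 - <<'E'
from h import *
go([.4248,-.1646,-.014],-.05)
st=get_state();im=get_image('wrist')
for b in blocks(im,st):print('w',b)
E
```

```text
pos [ 0.4344 -0.1543  0.069 ] yaw -0.007 tilt [ 0.0239 -0.0614] F [-0.  -0.7  0.2] w 0.0857 t 14.8333
delta mm [ -9.6 -10.3 -83. ] turn -0.043
w (0.66, ((425.04766845703125, -156.69378662109375), (80.90267181396484, 45.93656539916992), 86.29877471923828), array([299., 260.]))
w (0.35, ((541.1028442382812, -97.65321350097656), (70.5276870727539, 112.83280181884766), 32.064361572265625), array([551., 156.]))
```

Request:
play_rows(series=[{"fingers": -1, "dx": -2, "dy": -3, "dz": -6, "turn": -0.02}, {"fingers": -1, "dx": -3, "dy": -3, "dz": -12, "turn": -0.02}, {"fingers": -1, "dx": -2, "dy": -2, "dz": -16, "turn": -0.01}, {"fingers": -1, "dx": -1, "dy": -1, "dz": -16, "turn": 0}, {"fingers": -1, "dx": 0, "dy": 0, "dz": -12, "turn": 0}, {"fingers": -1, "dx": 0, "dy": 0, "dz": -8, "turn": 0}, {"fingers": -1, "dx": 0, "dy": 0, "dz": -4, "turn": 0}, {"fingers": -1, "dx": 0, "dy": 0, "dz": -2, "turn": 0}])

```text
clock: 15.6
position: [0.436, -0.1683, -0.0019]
ee_rot: [0.036, 0.999, -0.031, 0.022]
contact_force: [-0.4, 0.0, -1.0]
width: 0.0854
```

```bash
python3 - <<'E'
from h import *
go([.4258,-.1643,-.014],-.06)
E
```

```text
pos [ 0.436  -0.1683 -0.0019] yaw -0.06 tilt [ 0.0413 -0.0737] F [-0.4  0.  -1. ] w 0.0854 t 15.6
delta mm [-10.2   4.  -12.1] turn 0.0
```

Request:
play_rows(series=[{"fingers": -1, "dx": -4, "dy": 1, "dz": -2, "turn": 0}, {"fingers": -1, "dx": -5, "dy": 2, "dz": -5, "turn": 0}, {"fingers": -1, "dx": -3, "dy": 1, "dz": -5, "turn": 0}, {"fingers": -1, "dx": -2, "dy": 0, "dz": -2, "turn": 0}])

```text
clock: 15.93
position: [0.4232, -0.165, -0.015]
ee_rot: [0.037, 0.999, -0.031, 0.024]
contact_force: [-0.3, -1.4, 0.3]
width: 0.0856
```

```bash
python3 - <<'E'
from h import *
go([.4258,-.1643,-.014],-.06)
E
```

```text
pos [ 0.4232 -0.165  -0.015 ] yaw -0.06 tilt [ 0.0461 -0.0762] F [-0.3 -1.4  0.3] w 0.0856 t 15.9333
delta mm [2.6 0.7 1. ] turn -0.0
```

Request:
play_rows(series=[{"fingers": 1, "dx": 2, "dy": 0, "dz": 0, "turn": 0}, {"fingers": 1, "dx": 0, "dy": 0, "dz": 0, "turn": 0}, {"fingers": 1, "dx": 0, "dy": 0, "dz": 0, "turn": 0}, {"fingers": 1, "dx": 0, "dy": 0, "dz": 0, "turn": 0}, {"fingers": 1, "dx": 0, "dy": 0, "dz": 0, "turn": 0}, {"fingers": 1, "dx": 0, "dy": 0, "dz": 0, "turn": 0}], squeeze=70)

```text
clock: 16.43
position: [0.4254, -0.1648, -0.0142]
ee_rot: [0.037, 0.999, -0.031, 0.025]
contact_force: [0.2, 0.3, -4.0]
width: 0.0438
```

```bash
python3 - <<'E'
from h import *
go([.4258,-.1643,-.014],-.06)
E
```

```text
pos [ 0.4254 -0.1648 -0.0142] yaw -0.06 tilt [ 0.0471 -0.0764] F [ 0.2  0.3 -4. ] w 0.0438 t 16.4333
delta mm [0.4 0.5 0.2] turn 0.0
```

Request:
play_rows(series=[{"fingers": 1, "dx": 0, "dy": 0, "dz": 4, "turn": 0}, {"fingers": 1, "dx": 0, "dy": 0, "dz": 8, "turn": 0}, {"fingers": 1, "dx": 0, "dy": 0, "dz": 14, "turn": 0}, {"fingers": 1, "dx": 0, "dy": 0, "dz": 18, "turn": 0}, {"fingers": 1, "dx": 0, "dy": 0, "dz": 20, "turn": 0}, {"fingers": 1, "dx": 0, "dy": 0, "dz": 20, "turn": 0}, {"fingers": 1, "dx": 0, "dy": 0, "dz": 20, "turn": 0}, {"fingers": 1, "dx": 0, "dy": 0, "dz": 18, "turn": 0}, {"fingers": 1, "dx": 0, "dy": 2, "dz": 14, "turn": -0.03}, {"fingers": 1, "dx": 0, "dy": 5, "dz": 8, "turn": -0.06}, {"fingers": 1, "dx": 0, "dy": 8, "dz": 4, "turn": -0.1}, {"fingers": 1, "dx": 0, "dy": 10, "dz": 0, "turn": -0.12}, {"fingers": 1, "dx": 0, "dy": 10, "dz": 0, "turn": -0.12}, {"fingers": 1, "dx": 0, "dy": 10, "dz": 0, "turn": -0.12}, {"fingers": 1, "dx": 0, "dy": 10, "dz": 0, "turn": -0.12}, {"fingers": 1, "dx": 0, "dy": 10, "dz": 0, "turn": -0.12}, {"fingers": 1, "dx": 0, "dy": 10, "dz": 0, "turn": -0.12}, {"fingers": 1, "dx": 0, "dy": 8, "dz": 0, "turn": -0.12}, {"fingers": 1, "dx": 0, "dy": 5, "dz": 0, "turn": -0.12}, {"fingers": 1, "dx": 0, "dy": 2, "dz": 0, "turn": -0.12}])

```text
clock: 18.1
position: [0.4128, -0.0649, 0.1455]
ee_rot: [0.039, 0.769, -0.638, -0.006]
contact_force: [0.4, -0.4, -3.4]
width: 0.0438
```

```bash
python3 - <<'E'
from h import *
go(c2w(.0555,-.045,.13),-np.pi/2+YAW)
E
```

```text
pos [ 0.4128 -0.0649  0.1455] yaw -1.384 tilt [-0.0594 -0.0521] F [ 0.4 -0.4 -3.4] w 0.0438 t 18.1
delta mm [263.   -3.3 -15.5] turn -0.28
```

Request:
play_rows(series=[{"fingers": 1, "dx": 5, "dy": 0, "dz": 0, "turn": -0.06}, {"fingers": 1, "dx": 12, "dy": 0, "dz": 0, "turn": -0.08}, {"fingers": 1, "dx": 20, "dy": 0, "dz": 0, "turn": -0.06}, {"fingers": 1, "dx": 28, "dy": 0, "dz": 0, "turn": -0.03}, {"fingers": 1, "dx": 30, "dy": 0, "dz": 0, "turn": 0}, {"fingers": 1, "dx": 30, "dy": 0, "dz": 0, "turn": 0}, {"fingers": 1, "dx": 30, "dy": 0, "dz": 0, "turn": 0}, {"fingers": 1, "dx": 30, "dy": 0, "dz": 0, "turn": 0}, {"fingers": 1, "dx": 25, "dy": 0, "dz": 0, "turn": 0}, {"fingers": 1, "dx": 18, "dy": 0, "dz": 0, "turn": 0}, {"fingers": 1, "dx": 10, "dy": 0, "dz": 0, "turn": 0}, {"fingers": 1, "dx": 4, "dy": 0, "dz": 0, "turn": 0}, {"fingers": 1, "dx": 0, "dy": 0, "dz": 0, "turn": 0}])

```text
clock: 19.18
position: [0.6571, -0.0605, 0.1445]
ee_rot: [-0.04, -0.685, 0.727, 0.016]
contact_force: [0.2, 0.1, -3.7]
width: 0.0442
```

```bash
cat >> h.py <<'E'
def blk(off):  # block centre from offset (tool-yaw frame) -> carrier coords
    s=get_state();y,_=yawtilt(s);c,n=np.cos(y),np.sin(y)
    p=s['position'].copy();p[:2]+=[c*off[0]-n*off[1],n*off[0]+c*off[1]];return p,y
def place(off,px,py,zt):
    p,y=blk(off);T=c2w(px,py,zt);yt=YAW-np.pi/2
    c,n=np.cos(yt-y),np.sin(yt-y); s=get_state();o=p[:2]-s['position'][:2];o2=np.array([c*o[0]-n*o[1],n*o[0]+c*o[1]])
    go(np.r_[T[:2]-o2,zt],yt)
E
python3 - <<'E'
from h import *
# offset at pick: block (.4238,-.162) tcp (.4254,-.1648), yaw -.06
import math
c,n=math.cos(.06),math.sin(.06);o=[-.0016,.0028];off=[c*o[0]-n*o[1],n*o[0]+c*o[1]];print(off)
place(off,.0555,-.045,.055)
st=get_state();im=get_image('wrist');save(im,'w5')
E
```

```text
[-0.0017650200820387716, 0.0026990191014514605]
pos [ 0.6571 -0.0605  0.1445] yaw -1.628 tilt [-0.0805 -0.0311] F [ 0.2  0.1 -3.7] w 0.0442 t 19.1833
delta mm [ 15.8  -9.2 -89.5] turn -0.035
```

View pics/w5.png

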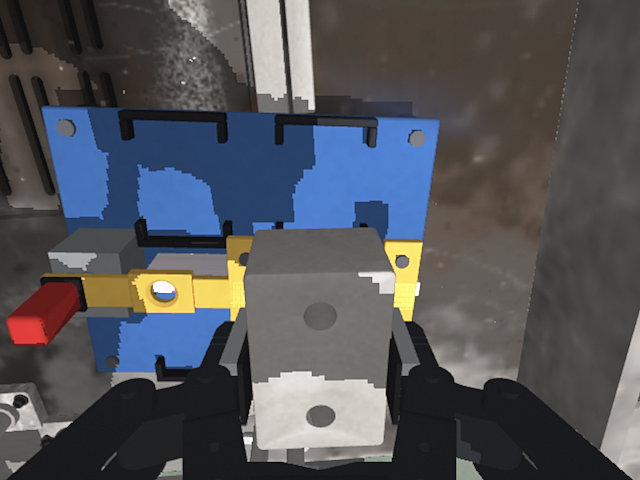

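```bash
python3 - <<'E'
from h import *
st=get_state();im=get_image('wrist')
z=st['position'][2]+.0492
a=at_z(im,(320,316),z,st);b=at_z(im,(320,415),z,st);print(a,b,np.hypot(*(a-b)[:2]))
cs=[at_z(im,q,z,st)[:2] for q in((248,274),(392,271),(388,446),(259,449))]
print(np.round(cs,4),np.mean(cs,0))
p,y=blk([-.00177,.0027]);print('pred',p)
for i in range(4):print(np.linalg.norm(cs[i]-cs[i-1]).round(4))
E
```

```text
[ 0.67879049 -0.06030942  0.19362629] [ 0.6386706  -0.05803779  0.19362629] 0.040184156569189
[[ 0.6949 -0.0403]
 [ 0.6926 -0.0822]
 [ 0.6215 -0.0816]
 [ 0.6247 -0.0355]] [ 0.65844187 -0.05990916]
pred [ 0.65836097 -0.0588944   0.14464782]
0.0703
0.042
0.0711
0.0462
```

Request:
play_rows(series=[{"fingers": 1, "dx": 3, "dy": -2, "dz": -4, "turn": -0.01}, {"fingers": 1, "dx": 5, "dy": -3, "dz": -8, "turn": -0.015}, {"fingers": 1, "dx": 3, "dy": -2, "dz": -12, "turn": -0.01}, {"fingers": 1, "dx": 1, "dy": -1, "dz": -15, "turn": 0}, {"fingers": 1, "dx": 0, "dy": 0, "dz": -15, "turn": 0}, {"fingers": 1, "dx": 0, "dy": 0, "dz": -15, "turn": 0}, {"fingers": 1, "dx": 0, "dy": 0, "dz": -10, "turn": 0}, {"fingers": 1, "dx": 0, "dy": 0, "dz": -6, "turn": 0}, {"fingers": 1, "dx": 0, "dy": 0, "dz": -3, "turn": 0}])

```text
clock: 20.03
position: [0.6635, -0.0708, 0.0498]
ee_rot: [-0.041, -0.669, 0.742, 0.018]
contact_force: [0.8, 0.2, -4.3]
width: 0.0437
```

```bash
python3 - <<'E'
from h import *
place([-.0008,.0027],.0555,-.045,.040)
E
```

```text
pos [ 0.6635 -0.0708  0.0498] yaw -1.672 tilt [-0.0859 -0.0279] F [ 0.8  0.2 -4.3] w 0.0437 t 20.0333
delta mm [ 9.5  2.1 -9.8] turn 0.008
```

Request:
play_rows(series=[{"fingers": 1, "dx": 3, "dy": 1, "dz": 0, "turn": 0.008}, {"fingers": 1, "dx": 4, "dy": 1, "dz": 0, "turn": 0}, {"fingers": 1, "dx": 2, "dy": 0, "dz": 0, "turn": 0}, {"fingers": 1, "dx": 0, "dy": 0, "dz": 0, "turn": 0}])

```text
clock: 20.37
position: [0.6738, -0.0689, 0.0499]
ee_rot: [-0.041, -0.672, 0.739, 0.018]
contact_force: [0.2, -0.3, -4.0]
width: 0.044
```

```bash
python3 - <<'E'
from h import *
place([-.0008,.0027],.0555,-.045,.023)
E
```

```text
pos [ 0.6738 -0.0689  0.0499] yaw -1.664 tilt [-0.085  -0.0286] F [ 0.2 -0.3 -4. ] w 0.044 t 20.3667
delta mm [ -0.8   0.2 -26.9] turn 0.0
```

Request:
play_rows(series=[{"fingers": 1, "dx": 0, "dy": 0, "dz": -3, "turn": 0}, {"fingers": 1, "dx": 0, "dy": 0, "dz": -5, "turn": 0}, {"fingers": 1, "dx": 0, "dy": 0, "dz": -4, "turn": 0}, {"fingers": 1, "dx": 0, "dy": 0, "dz": -2, "turn": 0}])

```text
clock: 20.7
position: [0.6763, -0.069, 0.0375]
ee_rot: [-0.039, -0.673, 0.739, 0.016]
contact_force: [0.0, -0.2, -5.6]
width: 0.044
```

```bash
python3 - <<'E'
from h import *
place([-.0008,.0027],.0555,-.045,.023)
E
```

```text
pos [ 0.6763 -0.069   0.0375] yaw -1.663 tilt [-0.0792 -0.0298] F [ 0.  -0.2 -5.6] w 0.044 t 20.7
delta mm [ -3.3   0.3 -14.5] turn -0.0
```

Request:
play_rows(series=[{"fingers": 1, "dx": -3, "dy": 0, "dz": -2, "turn": 0}, {"fingers": 1, "dx": -1, "dy": 0, "dz": -3, "turn": 0}, {"fingers": 1, "dx": -1, "dy": 0, "dz": -3, "turn": 0}, {"fingers": 1, "dx": 0, "dy": 0, "dz": -3, "turn": 0}, {"fingers": 1, "dx": 0, "dy": 0, "dz": -2, "turn": 0}])

```text
clock: 21.12
position: [0.67, -0.069, 0.0229]
ee_rot: [-0.04, -0.672, 0.739, 0.016]
contact_force: [0.7, 0.5, -3.8]
width: 0.0442
```

```bash
python3 - <<'E'
from h import *
place([-.0008,.0027],.0555,-.045,.023)
E
```

```text
pos [ 0.67   -0.069   0.0229] yaw -1.663 tilt [-0.08   -0.0297] F [ 0.7  0.5 -3.8] w 0.0442 t 21.1167
delta mm [2.9 0.3 0.1] turn -0.0
```

Request:
play_rows(series=[{"fingers": 1, "dx": 2, "dy": 0, "dz": 0, "turn": 0}, {"fingers": 1, "dx": 0.5, "dy": 0, "dz": 0, "turn": 0}, {"fingers": 1, "dx": 0, "dy": 0, "dz": -1, "turn": 0}, {"fingers": 1, "dx": 0, "dy": 0, "dz": -1, "turn": 0}])

```text
clock: 21.45
position: [0.6723, -0.069, 0.0217]
ee_rot: [-0.04, -0.672, 0.739, 0.016]
contact_force: [-3.3, 1.2, 4.0]
width: 0.0439
```

```bash
python3 - <<'E'
from h import *
place([-.0008,.0027],.0555,-.045,.022)
E
```

```text
pos [ 0.6723 -0.069   0.0217] yaw -1.664 tilt [-0.0811 -0.0297] F [-3.3  1.2  4. ] w 0.0439 t 21.45
delta mm [0.6 0.3 0.3] turn 0.0
```

Request:
play_rows(series=[{"fingers": -0.2, "dx": 0, "dy": 0, "dz": 0, "turn": 0}, {"fingers": -0.2, "dx": 0, "dy": 0, "dz": 0, "turn": 0}, {"fingers": -0.2, "dx": 0, "dy": 0, "dz": 0, "turn": 0}, {"fingers": -0.2, "dx": 0, "dy": 0, "dz": 5, "turn": 0}, {"fingers": -0.2, "dx": 0, "dy": 0, "dz": 12, "turn": 0}, {"fingers": -0.5, "dx": 0, "dy": 0, "dz": 20, "turn": 0}, {"fingers": -1, "dx": 0, "dy": 0, "dz": 28, "turn": 0}, {"fingers": -1, "dx": 0, "dy": 0, "dz": 30, "turn": 0}, {"fingers": -1, "dx": -3, "dy": 0, "dz": 30, "turn": 0}, {"fingers": -1, "dx": -8, "dy": 0, "dz": 30, "turn": 0}, {"fingers": -1, "dx": -15, "dy": 0, "dz": 28, "turn": 0}, {"fingers": -1, "dx": -20, "dy": 0, "dz": 20, "turn": 0.05}, {"fingers": -1, "dx": -20, "dy": -4, "dz": 12, "turn": 0.1}, {"fingers": -1, "dx": -20, "dy": -8, "dz": 5, "turn": 0.12}, {"fingers": -1, "dx": -20, "dy": -14, "dz": 0, "turn": 0.12}, {"fingers": -1, "dx": -20, "dy": -18, "dz": 0, "turn": 0.12}, {"fingers": -1, "dx": -20, "dy": -18, "dz": 0, "turn": 0.12}, {"fingers": -1, "dx": -20, "dy": -18, "dz": 0, "turn": 0.12}, {"fingers": -1, "dx": -20, "dy": -18, "dz": 0, "turn": 0.12}, {"fingers": -1, "dx": -15, "dy": -18, "dz": 0, "turn": 0.12}])

```text
clock: 23.12
position: [0.4692, -0.1856, 0.2751]
ee_rot: [0.033, 0.949, -0.312, 0.018]
contact_force: [0.0, 0.0, 1.0]
width: 0.0851
```

```bash
python3 - <<'E'
from h import *
go([.42,-.26,.25],.0)
im=get_image('top');save(im,'t3',(200,120,520,340),2.4)
d=np.load('w4.npz',allow_pickle=True);w=d['im'][0];s=d['st'][0]
for q in((327,243),(350,269)):print('s2 holes',at_z(w,q,.035,s).round(4))
for q in((351,334),(361,361)):print('s3 holes',at_z(w,q,.035,s).round(4))
print('post',at_z(w,(417,255),.0,s))
E
```

```text
pos [ 0.4692 -0.1856  0.2751] yaw -0.633 tilt [ 0.0136 -0.0737] F [0. 0. 1.] w 0.0851 t 23.1167
delta mm [-49.2 -74.4 -25.1] turn 0.633
s2 holes [ 0.4137 -0.265   0.035 ]
s2 holes [ 0.4328 -0.3012  0.035 ]
s3 holes [ 0.419  -0.3869  0.035 ]
s3 holes [ 0.4243 -0.4286  0.035 ]
post [ 0.51405368 -0.31716901  0.        ]
```

View pics/t3.png

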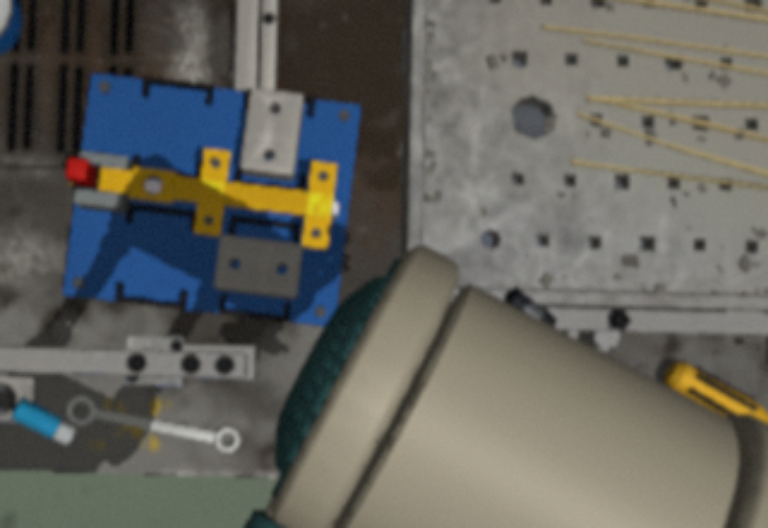

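Request:
play_rows(series=[{"fingers": -1, "dx": -8, "dy": -16, "dz": 0, "turn": 0.12}, {"fingers": -1, "dx": -7, "dy": -16, "dz": 0, "turn": 0.12}, {"fingers": -1, "dx": -7, "dy": -16, "dz": -5, "turn": 0.12}, {"fingers": -1, "dx": -6, "dy": -14, "dz": -12, "turn": 0.12}, {"fingers": -1, "dx": -5, "dy": -10, "dz": -20, "turn": 0.12}, {"fingers": -1, "dx": -3, "dy": -7, "dz": -25, "turn": 0.12}, {"fingers": -1, "dx": -2, "dy": -4, "dz": -28, "turn": 0.12}, {"fingers": -1, "dx": -1, "dy": -2, "dz": -28, "turn": 0.1}, {"fingers": -1, "dx": -1, "dy": 0, "dz": -20, "turn": 0.06}, {"fingers": -1, "dx": 0, "dy": 0, "dz": -12, "turn": 0.02}, {"fingers": -1, "dx": 0, "dy": 0, "dz": -6, "turn": 0}])

```text
clock: 24.08
position: [0.4253, -0.2825, 0.1332]
ee_rot: [0.028, 0.976, 0.209, 0.047]
contact_force: [-1.2, 0.1, 0.6]
width: 0.0856
```

```bash
python3 - <<'E'
from h import *
go([.4258,-.2837,-.014],.485)
st=get_state();im=get_image('wrist');save(im,'w6')
for b in blocks(im,st):print('w',b)
E
```

```text
pos [ 0.4253 -0.2825  0.1332] yaw 0.424 tilt [ 0.1038 -0.0353] F [-1.2  0.1  0.6] w 0.0856 t 24.0833
delta mm [   0.5   -1.2 -147.2] turn 0.061
```

View pics/w6.png

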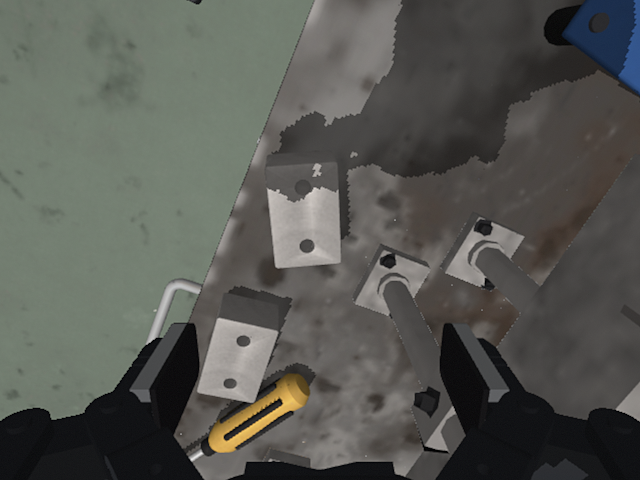

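Request:
play_rows(series=[{"fingers": -1, "dx": 0, "dy": 0, "dz": 0, "turn": -0.06}, {"fingers": -1, "dx": 0, "dy": 0, "dz": 0, "turn": -0.12}, {"fingers": -1, "dx": 0, "dy": 0, "dz": 0, "turn": -0.12}, {"fingers": -1, "dx": 0, "dy": 0, "dz": 0, "turn": -0.12}, {"fingers": -1, "dx": 0, "dy": 0, "dz": 0, "turn": -0.12}, {"fingers": -1, "dx": 0, "dy": 0, "dz": 0, "turn": -0.12}, {"fingers": -1, "dx": 0, "dy": 0, "dz": 0, "turn": -0.12}, {"fingers": -1, "dx": 0, "dy": 0, "dz": 0, "turn": -0.12}, {"fingers": -1, "dx": 0, "dy": 0, "dz": 0, "turn": -0.12}, {"fingers": -1, "dx": 0, "dy": 0, "dz": 0, "turn": -0.12}, {"fingers": -1, "dx": 0, "dy": 0, "dz": 0, "turn": -0.12}, {"fingers": -1, "dx": 0, "dy": 0, "dz": 0, "turn": -0.12}, {"fingers": -1, "dx": 0, "dy": 0, "dz": 0, "turn": -0.12}, {"fingers": -1, "dx": 0, "dy": 0, "dz": 0, "turn": -0.12}, {"fingers": -1, "dx": 0, "dy": 0, "dz": 0, "turn": -0.12}, {"fingers": -1, "dx": 0, "dy": 0, "dz": 0, "turn": -0.12}, {"fingers": -1, "dx": 0, "dy": 0, "dz": 0, "turn": -0.12}, {"fingers": -1, "dx": 0, "dy": 0, "dz": 0, "turn": -0.12}, {"fingers": -1, "dx": 0, "dy": 0, "dz": 0, "turn": -0.12}, {"fingers": -1, "dx": 0, "dy": 0, "dz": 0, "turn": -0.12}])

```text
clock: 25.85
position: [0.4483, -0.29, 0.1739]
ee_rot: [-0.072, -0.53, 0.845, -0.01]
contact_force: [1.4, -0.2, -0.2]
width: 0.0855
```

Request:
play_rows(series=[{"fingers": -1, "dx": 0, "dy": 0, "dz": 0, "turn": -0.12}, {"fingers": -1, "dx": 0, "dy": 0, "dz": 0, "turn": -0.12}, {"fingers": -1, "dx": 0, "dy": 0, "dz": 0, "turn": -0.12}, {"fingers": -1, "dx": 0, "dy": 0, "dz": 0, "turn": -0.12}, {"fingers": -1, "dx": 0, "dy": 0, "dz": 0, "turn": -0.06}])

```text
clock: 26.27
position: [0.455, -0.2916, 0.1838]
ee_rot: [-0.068, -0.273, 0.96, 0.002]
contact_force: [-1.0, -0.3, 0.5]
width: 0.0856
```

```bash
python3 - <<'E'
from h import *
go([.4233,-.283,-.014],.485-np.pi)
st=get_state();im=get_image('wrist')
for b in blocks(im,st):print('w',b)
E
```

```text
pos [ 0.455  -0.2916  0.1838] yaw -2.585 tilt [-0.1319 -0.0337] F [-1.  -0.3  0.5] w 0.0856 t 26.2667
delta mm [ -31.7    8.6 -197.8] turn -0.072
w (0.26, ((528.8150634765625, -77.82853698730469), (106.64181518554688, 22.80964469909668), 86.8017807006836), array([ 90., 372.]))
```

Request:
play_rows(series=[{"fingers": -1, "dx": 0, "dy": 6, "dz": 10, "turn": 0.03}, {"fingers": -1, "dx": 0, "dy": 14, "dz": 15, "turn": 0.05}, {"fingers": -1, "dx": 0, "dy": 22, "dz": 10, "turn": 0.05}, {"fingers": -1, "dx": 0, "dy": 25, "dz": 0, "turn": 0.06}, {"fingers": -1, "dx": 2, "dy": 25, "dz": 0, "turn": 0.06}, {"fingers": -1, "dx": 4, "dy": 25, "dz": 0, "turn": 0.06}, {"fingers": -1, "dx": 8, "dy": 25, "dz": 0, "turn": 0.06}, {"fingers": -1, "dx": 12, "dy": 25, "dz": 0, "turn": 0.06}, {"fingers": -1, "dx": 16, "dy": 25, "dz": 0, "turn": 0.06}, {"fingers": -1, "dx": 16, "dy": 25, "dz": 0, "turn": 0.06}, {"fingers": -1, "dx": 16, "dy": 25, "dz": 0, "turn": 0.06}, {"fingers": -1, "dx": 16, "dy": 25, "dz": 0, "turn": 0.06}, {"fingers": -1, "dx": 16, "dy": 25, "dz": 0, "turn": 0.06}, {"fingers": -1, "dx": 16, "dy": 22, "dz": 0, "turn": 0.06}, {"fingers": -1, "dx": 14, "dy": 18, "dz": 0, "turn": 0.06}, {"fingers": -1, "dx": 12, "dy": 12, "dz": 0, "turn": 0.04}, {"fingers": -1, "dx": 8, "dy": 6, "dz": -4, "turn": 0.02}, {"fingers": -1, "dx": 4, "dy": 2, "dz": -10, "turn": 0}, {"fingers": -1, "dx": 2, "dy": 0, "dz": -15, "turn": 0}])

```text
clock: 27.95
position: [0.6239, 0.0896, 0.223]
ee_rot: [-0.042, -0.704, 0.707, -0.043]
contact_force: [0.1, -0.5, -0.3]
width: 0.0854
```

```bash
cat >> h.py <<'E'
def over(x,y,z,yaw,d=-.035):
    # where the TCP must be for the pads (d along tool z) to sit at carrier x,y ; z = TCP z
    s=get_state();ya,t=yawtilt(s);a=yaw-ya;c,n=np.cos(a),np.sin(a);t=np.array([c*t[0]-n*t[1],n*t[0]+c*t[1]])
    p=c2w(x,y,z);p[:2]-=d*t;go(p,yaw)
E
python3 -c "
from h import *
over(0,.105,.064,-np.pi/2+YAW)"
```

```text
pos [0.6239 0.0896 0.223 ] yaw -1.575 tilt [ 0.0014 -0.1198] F [ 0.1 -0.5 -0.3] w 0.0854 t 27.95
delta mm [  10.2   -7.5 -159. ] turn -0.088
```

Request:
play_rows(series=[{"fingers": -1, "dx": 2, "dy": -2, "dz": -15, "turn": -0.03}, {"fingers": -1, "dx": 2, "dy": -2, "dz": -18, "turn": -0.03}, {"fingers": -1, "dx": 2, "dy": -2, "dz": -20, "turn": -0.02}, {"fingers": -1, "dx": 1, "dy": -1, "dz": -20, "turn": 0}, {"fingers": -1, "dx": 1, "dy": 0, "dz": -20, "turn": 0}, {"fingers": -1, "dx": 0, "dy": 0, "dz": -16, "turn": 0}, {"fingers": -1, "dx": 0, "dy": 0, "dz": -12, "turn": 0}, {"fingers": -1, "dx": 0, "dy": 0, "dz": -8, "turn": 0}, {"fingers": -1, "dx": 0, "dy": 0, "dz": -4, "turn": 0}, {"fingers": -1, "dx": 0, "dy": 0, "dz": 0, "turn": 0}])

```text
clock: 28.78
position: [0.6233, 0.0758, 0.0807]
ee_rot: [-0.049, -0.673, 0.737, -0.04]
contact_force: [0.3, -0.5, -0.2]
width: 0.0856
```

```bash
python3 -c "
from h import *
over(0,.105,.066,-np.pi/2+YAW)"
```

```text
pos [0.6233 0.0758 0.0807] yaw -1.66 tilt [-0.0187 -0.1244] F [ 0.3 -0.5 -0.2] w 0.0856 t 28.7833
delta mm [ 10.4   6.2 -14.7] turn -0.003
```

Request:
play_rows(series=[{"fingers": -1, "dx": 4, "dy": 3, "dz": -3, "turn": 0}, {"fingers": -1, "dx": 4, "dy": 2, "dz": -5, "turn": 0}, {"fingers": -1, "dx": 2, "dy": 1, "dz": -5, "turn": 0}, {"fingers": -1, "dx": 0, "dy": 0, "dz": -2, "turn": 0}, {"fingers": 1, "dx": 0, "dy": 0, "dz": 0, "turn": 0}, {"fingers": 1, "dx": 0, "dy": 0, "dz": 0, "turn": 0}, {"fingers": 1, "dx": 0, "dy": 0, "dz": 0, "turn": 0}, {"fingers": 1, "dx": 0, "dy": 0, "dz": 0, "turn": 0}, {"fingers": 1, "dx": 0, "dy": 0, "dz": 0, "turn": 0}, {"fingers": 1, "dx": 0, "dy": 0, "dz": 0, "turn": 0}, {"fingers": 1, "dx": 0, "dy": 0, "dz": 0, "turn": 0}], squeeze=60)

```text
clock: 29.7
position: [0.6371, 0.0825, 0.0683]
ee_rot: [-0.046, -0.673, 0.737, -0.042]
contact_force: [0.2, -2.8, -1.6]
width: 0.0192
```

```bash
python3 -c "
from h import *
over(0,.105,.064,-np.pi/2+YAW)"
```

```text
pos [0.6371 0.0825 0.0683] yaw -1.662 tilt [-0.0113 -0.1229] F [ 0.2 -2.8 -1.6] w 0.0192 t 29.7
delta mm [-3.2 -0.5 -4.3] turn -0.001
```

Request:
play_rows(series=[{"fingers": 1, "dx": 0, "dy": -5, "dz": 0, "turn": 0}, {"fingers": 1, "dx": 0, "dy": -6, "dz": 0, "turn": 0}, {"fingers": 1, "dx": 0, "dy": -6, "dz": 0, "turn": 0}, {"fingers": 1, "dx": 0, "dy": -6, "dz": 0, "turn": 0}, {"fingers": 1, "dx": 0, "dy": -6, "dz": 0, "turn": 0}, {"fingers": 1, "dx": 0, "dy": -6, "dz": 0, "turn": 0}])

```text
clock: 30.2
position: [0.6371, 0.0837, 0.0677]
ee_rot: [-0.02, -0.669, 0.743, -0.018]
contact_force: [-0.6, 14.7, -1.7]
width: 0.0178
```

```bash
python3 -c "
from h import *
over(0,.105,.064,-np.pi/2+YAW)"
```

```text
pos [0.6371 0.0837 0.0677] yaw -1.674 tilt [-0.0064 -0.054 ] F [-0.6 14.7 -1.7] w 0.0178 t 30.2
delta mm [-2.9  0.7 -3.7] turn 0.011
```

Request:
play_rows(series=[{"fingers": 1, "dx": 0, "dy": -6, "dz": 0, "turn": 0}, {"fingers": 1, "dx": 0, "dy": -6, "dz": 0, "turn": 0}, {"fingers": 1, "dx": 0, "dy": -6, "dz": 0, "turn": 0}, {"fingers": 1, "dx": 0, "dy": -5, "dz": 0, "turn": 0}, {"fingers": 1, "dx": 0, "dy": 0, "dz": 0, "turn": 0}])

```text
clock: 30.62
position: [0.6373, 0.0861, 0.0671]
ee_rot: [-0.004, -0.669, 0.743, -0.003]
contact_force: [0.9, -3.9, 0.0]
width: 0.017
```

```bash
python3 -c "
from h import *
over(0,.105,.064,-np.pi/2+YAW)"
```

```text
pos [0.6373 0.0861 0.0671] yaw -1.676 tilt [-0.0026 -0.0099] F [ 0.9 -3.9  0. ] w 0.017 t 30.6167
delta mm [-3.  -0.1 -3.1] turn 0.013
```

Request:
play_rows(series=[{"fingers": -1, "dx": 0, "dy": 0, "dz": 0, "turn": 0}, {"fingers": -1, "dx": 0, "dy": 0, "dz": 0, "turn": 0}, {"fingers": -1, "dx": 0, "dy": 0, "dz": 8, "turn": 0}, {"fingers": -1, "dx": 0, "dy": 0, "dz": 16, "turn": 0}, {"fingers": -1, "dx": 0, "dy": 0, "dz": 24, "turn": 0}, {"fingers": -1, "dx": 0, "dy": 0, "dz": 30, "turn": 0}, {"fingers": -1, "dx": 0, "dy": 0, "dz": 30, "turn": 0}, {"fingers": -1, "dx": -2, "dy": -4, "dz": 24, "turn": -0.02}, {"fingers": -1, "dx": -6, "dy": -10, "dz": 16, "turn": -0.04}, {"fingers": -1, "dx": -10, "dy": -18, "dz": 8, "turn": -0.06}, {"fingers": -1, "dx": -14, "dy": -24, "dz": 0, "turn": -0.06}, {"fingers": -1, "dx": -14, "dy": -24, "dz": 0, "turn": -0.06}, {"fingers": -1, "dx": -14, "dy": -24, "dz": 0, "turn": -0.06}, {"fingers": -1, "dx": -14, "dy": -24, "dz": 0, "turn": -0.06}, {"fingers": -1, "dx": -14, "dy": -24, "dz": 0, "turn": -0.06}, {"fingers": -1, "dx": -14, "dy": -24, "dz": 0, "turn": -0.06}, {"fingers": -1, "dx": -14, "dy": -24, "dz": 0, "turn": -0.06}, {"fingers": -1, "dx": -14, "dy": -24, "dz": 0, "turn": -0.06}, {"fingers": -1, "dx": -14, "dy": -24, "dz": 0, "turn": -0.06}, {"fingers": -1, "dx": -14, "dy": -24, "dz": 0, "turn": -0.06}])

```text
clock: 32.28
position: [0.4709, -0.2022, 0.244]
ee_rot: [-0.005, -0.348, 0.937, -0.01]
contact_force: [-0.4, 0.8, -0.1]
width: 0.0853
```

Request:
play_rows(series=[{"fingers": -1, "dx": -14, "dy": -24, "dz": 0, "turn": -0.06}, {"fingers": -1, "dx": -12, "dy": -20, "dz": 0, "turn": -0.06}, {"fingers": -1, "dx": -9, "dy": -16, "dz": 0, "turn": -0.06}, {"fingers": -1, "dx": -6, "dy": -10, "dz": -3, "turn": -0.04}, {"fingers": -1, "dx": -3, "dy": -5, "dz": -6, "turn": -0.02}, {"fingers": -1, "dx": 0, "dy": 0, "dz": -10, "turn": 0}])

```text
clock: 32.78
position: [0.4201, -0.2893, 0.2314]
ee_rot: [-0.006, -0.221, 0.975, -0.016]
contact_force: [-0.3, -0.6, 0.3]
width: 0.0858
```

```bash
cat >> h.py <<'E'
def overw(x,y,z,yaw,d=-.035):
    p=w2c([x,y,z]);over(p[0],p[1],z,yaw,d)
E
python3 - <<'E'
from h import *
overw(.4233,-.283,-.014,.485-np.pi)
st=get_state();im=get_image('wrist')
h=cv2.cvtColor(im['pixels'],cv2.COLOR_RGB2GRAY)
print('pred holes',proj(im,[[.4137,-.265,.035],[.4328,-.3012,.035],[.419,-.3869,.035],[.4243,-.4286,.035]],st).round(0).tolist())
for b in blocks(im,st):print('w',b)
E
```

```text
pos [ 0.4201 -0.2893  0.2314] yaw -2.695 tilt [-0.0043 -0.0331] F [-0.3 -0.6  0.3] w 0.0858 t 32.7833
delta mm [   3.1    5.2 -245.4] turn 0.039
pred holes [[309.0, 228.0], [307.0, 182.0], [367.0, 95.0], [385.0, 42.0]]
w (0.43, ((609.4663696289062, 32.410160064697266), (13.512130737304688, 32.77116012573242), 13.190285682678223), array([  7., 402.]))
```

```bash
cat >> h.py <<'E'
def holes(im,st,guess,z=.035,r=22):
    g=cv2.GaussianBlur(cv2.cvtColor(im['pixels'],cv2.COLOR_RGB2GRAY),(3,3),0);out=[]
    for p in guess:
        u,v=proj(im,p,st)[0].astype(int);u0,v0=max(u-r,0),max(v-r,0);w=g[v0:v+r,u0:u+r]
        m=(w<np.median(w)-35).astype(np.uint8);n,l,s,c=cv2.connectedComponentsWithStats(m)
        best=None
        for k in range(1,n):
            x,y,a,b,A=s[k]
            if x>0 and y>0 and x+a<w.shape[1] and y+b<w.shape[0] and A>12 and .5<a/b<2 and A>.55*a*b:
                if best is None or A>s[best][4]:best=k
        if best is None: out.append(None);continue
        q=at_z(im,c[best]+[u0,v0],z,st);out.append(q);print('hole',(c[best]+[u0,v0]).round(1),s[best][4],q.round(4))
    return out
E
python3 - <<'E'
from h import *
st=get_state();im=get_image('wrist');save(im,'w7')
holes(im,st,[[.4137,-.265,.035],[.4328,-.3012,.035],[.419,-.3869,.035],[.4243,-.4286,.035]])
E
```

```text
hole [309.  224.8] 99 [ 0.4137 -0.2648  0.035 ]
hole [307.4 179.6] 116 [ 0.4321 -0.3004  0.035 ]
hole [366.8  90.3] 127 [ 0.4197 -0.3864  0.035 ]
hole [385.9  39.1] 154 [ 0.4238 -0.4263  0.035 ]
```

View pics/w7.png

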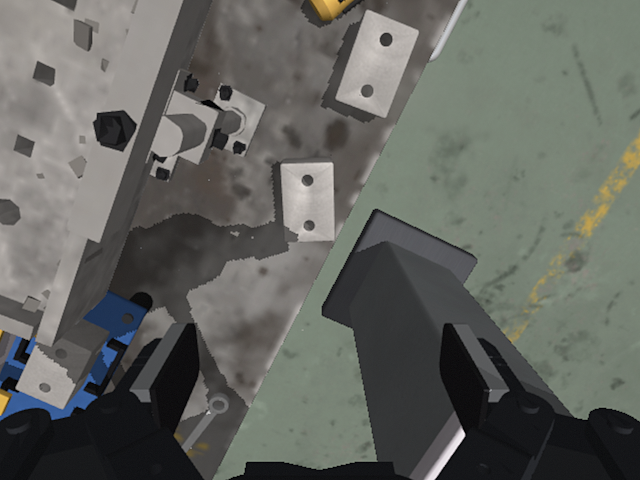

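Request:
play_rows(series=[{"fingers": -1, "dx": 1, "dy": 2, "dz": -16, "turn": 0.02}, {"fingers": -1, "dx": 1, "dy": 2, "dz": -22, "turn": 0.01}, {"fingers": -1, "dx": 0, "dy": 1, "dz": -26, "turn": 0}, {"fingers": -1, "dx": 0, "dy": 0, "dz": -26, "turn": 0}, {"fingers": -1, "dx": 0, "dy": 0, "dz": -26, "turn": 0}, {"fingers": -1, "dx": 0, "dy": 0, "dz": -22, "turn": 0}, {"fingers": -1, "dx": 0, "dy": 0, "dz": -18, "turn": 0}, {"fingers": -1, "dx": 0, "dy": 0, "dz": -14, "turn": 0}, {"fingers": -1, "dx": 0, "dy": 0, "dz": -8, "turn": 0}, {"fingers": -1, "dx": 0, "dy": 0, "dz": -4, "turn": 0}])

```text
clock: 33.77
position: [0.4298, -0.2726, 0.0438]
ee_rot: [-0.002, -0.248, 0.969, -0.016]
contact_force: [-0.6, 0.5, 0.5]
width: 0.0853
```

```bash
python3 - <<'E'
from h import *
overw(.4229,-.2826,-.014,.477-np.pi)
st=get_state();im=get_image('wrist')
holes(im,st,[[.4137,-.2648,.035],[.4321,-.3004,.035]],r=28)
E
```

```text
pos [ 0.4298 -0.2726  0.0438] yaw -2.641 tilt [ 0.0036 -0.0315] F [-0.6  0.5  0.5] w 0.0853 t 33.7667
delta mm [ -6.8 -11.1 -57.8] turn -0.024
hole [342.8 235.3] 428 [ 0.4321 -0.2999  0.035 ]
```

Good agreement; descend and grip.

Request:
play_rows(series=[{"fingers": -1, "dx": -3, "dy": -4, "dz": -6, "turn": -0.01}, {"fingers": -1, "dx": -4, "dy": -4, "dz": -12, "turn": -0.01}, {"fingers": -1, "dx": -2, "dy": -2, "dz": -14, "turn": 0}, {"fingers": -1, "dx": -1, "dy": -1, "dz": -12, "turn": 0}, {"fingers": -1, "dx": 0, "dy": 0, "dz": -8, "turn": 0}, {"fingers": -1, "dx": 0, "dy": 0, "dz": -4, "turn": 0}, {"fingers": -1, "dx": 0, "dy": 0, "dz": -1, "turn": 0}])

```text
clock: 34.4
position: [0.4244, -0.2882, -0.0109]
ee_rot: [0.002, -0.238, 0.971, -0.021]
contact_force: [1.0, 0.5, -0.7]
width: 0.0855
```

```bash
python3 - <<'E'
from h import *
overw(.4229,-.2826,-.014,.477-np.pi)
E
```

```text
pos [ 0.4244 -0.2882 -0.0109] yaw -2.661 tilt [ 0.0133 -0.0407] F [ 1.   0.5 -0.7] w 0.0855 t 34.4
delta mm [-1.   4.2 -3.1] turn -0.004
```

Request:
play_rows(series=[{"fingers": -1, "dx": -1, "dy": 2, "dz": -1, "turn": 0}, {"fingers": -1, "dx": 0, "dy": 2, "dz": -2, "turn": 0}, {"fingers": 1, "dx": 0, "dy": 0, "dz": 0, "turn": 0}, {"fingers": 1, "dx": 0, "dy": 0, "dz": 0, "turn": 0}, {"fingers": 1, "dx": 0, "dy": 0, "dz": 0, "turn": 0}, {"fingers": 1, "dx": 0, "dy": 0, "dz": 0, "turn": 0}, {"fingers": 1, "dx": 0, "dy": 0, "dz": 0, "turn": 0}, {"fingers": 1, "dx": 0, "dy": 0, "dz": 0, "turn": 0}], squeeze=70)

```text
clock: 35.07
position: [0.4248, -0.2846, -0.0116]
ee_rot: [0.003, -0.238, 0.971, -0.023]
contact_force: [-1.1, -0.7, -1.2]
width: 0.0435
```

```bash
python3 - <<'E'
from h import *
overw(.4229,-.2826,-.014,.477-np.pi)
st=get_state();ya,t=yawtilt(st)
im=get_image('wrist');q=holes(im,st,[[.4137,-.2648,.035],[.4321,-.3004,.035]],r=30)
c,n=np.cos(ya),np.sin(ya);R=np.array([[c,n],[-n,c]])
o=R@(np.array([.4229,-.2826])-st['position'][:2]);print('off cam',o,'off jaw',(R@(-.035*t))[0])
E
```

```text
pos [ 0.4248 -0.2846 -0.0116] yaw -2.66 tilt [ 0.0167 -0.0437] F [-1.1 -0.7 -1.2] w 0.0435 t 35.0667
delta mm [-1.4  0.5 -2.4] turn -0.004
hole [319.7 309. ] 742 [ 0.432  -0.2994  0.035 ]
off cam [ 0.00079305 -0.00269148] off jaw -0.00019028486938674322
```

Request:
play_rows(series=[{"fingers": 1, "dx": 0, "dy": 0, "dz": 5, "turn": 0}, {"fingers": 1, "dx": 0, "dy": 0, "dz": 10, "turn": 0}, {"fingers": 1, "dx": 0, "dy": 0, "dz": 16, "turn": 0}, {"fingers": 1, "dx": 0, "dy": 0, "dz": 22, "turn": 0}, {"fingers": 1, "dx": 0, "dy": 0, "dz": 26, "turn": 0}, {"fingers": 1, "dx": 0, "dy": 0, "dz": 26, "turn": 0}, {"fingers": 1, "dx": 0, "dy": 0, "dz": 22, "turn": 0}, {"fingers": 1, "dx": 0, "dy": 4, "dz": 16, "turn": 0.03}, {"fingers": 1, "dx": 0, "dy": 10, "dz": 10, "turn": 0.05}, {"fingers": 1, "dx": 0, "dy": 16, "dz": 5, "turn": 0.06}, {"fingers": 1, "dx": 0, "dy": 20, "dz": 0, "turn": 0.07}, {"fingers": 1, "dx": 0, "dy": 22, "dz": 0, "turn": 0.07}, {"fingers": 1, "dx": 0, "dy": 22, "dz": 0, "turn": 0.07}, {"fingers": 1, "dx": 0, "dy": 22, "dz": 0, "turn": 0.07}, {"fingers": 1, "dx": 0, "dy": 22, "dz": 0, "turn": 0.07}, {"fingers": 1, "dx": 0, "dy": 22, "dz": 0, "turn": 0.07}, {"fingers": 1, "dx": 0, "dy": 22, "dz": 0, "turn": 0.07}, {"fingers": 1, "dx": 4, "dy": 22, "dz": 0, "turn": 0.07}, {"fingers": 1, "dx": 10, "dy": 22, "dz": 0, "turn": 0.07}, {"fingers": 1, "dx": 18, "dy": 20, "dz": 0, "turn": 0.07}])

```text
clock: 36.78
position: [0.4405, -0.0246, 0.15]
ee_rot: [0.002, -0.626, 0.78, -0.013]
contact_force: [0.9, 0.7, -3.5]
width: 0.0434
```

```bash
python3 -c "
from h import *
over(.0555,.045,.10,-np.pi/2+YAW)"
```

```text
pos [ 0.4405 -0.0246  0.15  ] yaw -1.789 tilt [ 0.0205 -0.0177] F [ 0.9  0.7 -3.5] w 0.0434 t 36.7833
delta mm [244.4  45.6 -50. ] turn 0.125
```

Request:
play_rows(series=[{"fingers": 1, "dx": 24, "dy": 12, "dz": 0, "turn": 0.05}, {"fingers": 1, "dx": 28, "dy": 8, "dz": 0, "turn": 0.03}, {"fingers": 1, "dx": 30, "dy": 6, "dz": 0, "turn": 0.02}, {"fingers": 1, "dx": 30, "dy": 4, "dz": 0, "turn": 0}, {"fingers": 1, "dx": 30, "dy": 2, "dz": 0, "turn": 0}, {"fingers": 1, "dx": 26, "dy": 0, "dz": -3, "turn": 0}, {"fingers": 1, "dx": 20, "dy": 0, "dz": -8, "turn": 0}, {"fingers": 1, "dx": 14, "dy": 0, "dz": -14, "turn": 0}, {"fingers": 1, "dx": 8, "dy": 0, "dz": -16, "turn": 0}, {"fingers": 1, "dx": 4, "dy": 0, "dz": -16, "turn": 0}, {"fingers": 1, "dx": 0, "dy": 0, "dz": -12, "turn": 0}, {"fingers": 1, "dx": 0, "dy": 0, "dz": -8, "turn": 0}, {"fingers": 1, "dx": 0, "dy": 0, "dz": -4, "turn": 0}])

```text
clock: 37.87
position: [0.6639, 0.0174, 0.0668]
ee_rot: [0.004, -0.67, 0.742, -0.012]
contact_force: [-3.0, -0.2, 25.3]
width: 0.0435
```

```bash
python3 -c "
from h import *
place([-.0002,-.0025],.0555,.045,.0405)"
```

```text
pos [0.6639 0.0174 0.0668] yaw -1.672 tilt [ 0.0215 -0.012 ] F [-3.  -0.2 25.3] w 0.0435 t 37.8667
delta mm [ 22.7   3.6 -26.3] turn 0.008
```

Request:
play_rows(series=[{"fingers": 1, "dx": 0, "dy": 0, "dz": 5, "turn": 0}, {"fingers": 1, "dx": 0, "dy": 0, "dz": 10, "turn": 0}, {"fingers": 1, "dx": 3, "dy": 1, "dz": 4, "turn": 0.008}, {"fingers": 1, "dx": 6, "dy": 1, "dz": 0, "turn": 0}, {"fingers": 1, "dx": 6, "dy": 1, "dz": 0, "turn": 0}, {"fingers": 1, "dx": 5, "dy": 0, "dz": 0, "turn": 0}, {"fingers": 1, "dx": 2, "dy": 0, "dz": 0, "turn": 0}, {"fingers": 1, "dx": 0, "dy": 0, "dz": 0, "turn": 0}])

```text
clock: 38.53
position: [0.6871, 0.021, 0.0876]
ee_rot: [0.004, -0.674, 0.739, -0.011]
contact_force: [-0.0, -0.2, -4.6]
width: 0.0436
```

```bash
python3 - <<'E'
from h import *
place([-.0002,-.0025],.0555,.045,.0405)
st=get_state();im=get_image('wrist');save(im,'w8',(160,160,480,480),1.8)
p,y=blk([-.0002,-.0025]);d=np.array([np.cos(y+np.pi/2),np.sin(y+np.pi/2)])*.0205
z=st['position'][2]+.0466
q=holes(im,st,[np.r_[p[:2]+d,z],np.r_[p[:2]-d,z]],z=z,r=34)
print(p,np.r_[p[:2]+d,z].round(4),np.r_[p[:2]-d,z].round(4))
E
```

```text
pos [0.6871 0.021  0.0876] yaw -1.663 tilt [ 0.0204 -0.0115] F [-0.  -0.2 -4.6] w 0.0436 t 38.5333
delta mm [ -0.5   0.  -47.1] turn -0.001
hole [319.3 420.5] 672 [0.6619 0.0236 0.1342]
[0.68429068 0.02136815 0.08737497] [0.7047 0.0195 0.1342] [0.6639 0.0233 0.1342]
```

View pics/w8.png

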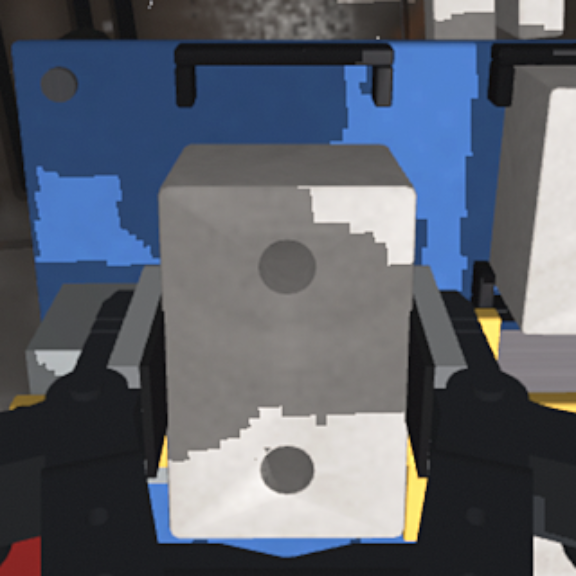

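```bash
python3 - <<'E'
from h import *
st=get_state();im=get_image('wrist')
for z in(.1342,.137,.131):
  a=at_z(im,(319.3,308.5),z,st);b=at_z(im,(319.3,421),z,st);print(z,a.round(4),b.round(4),np.hypot(*(a-b)[:2]),((a+b)/2).round(4))
E
```

```text
0.1342 [0.7045 0.0197 0.1342] [0.6615 0.0236 0.1342] 0.04312589485416016 [0.683  0.0216 0.1342]
0.137 [0.7059 0.0196 0.137 ] [0.6639 0.0234 0.137 ] 0.04213004414940172 [0.6849 0.0215 0.137 ]
0.131 [0.7028 0.0198 0.131 ] [0.6588 0.0238 0.131 ] 0.044264009945312606 [0.6808 0.0218 0.131 ]
```

Request:
play_rows(series=[{"fingers": 1, "dx": 0, "dy": 0, "dz": -5, "turn": 0}, {"fingers": 1, "dx": 0, "dy": 0, "dz": -8, "turn": 0}, {"fingers": 1, "dx": 0, "dy": 0, "dz": -10, "turn": 0}, {"fingers": 1, "dx": 0, "dy": 0, "dz": -8, "turn": 0}, {"fingers": 1, "dx": 0, "dy": 0, "dz": -5, "turn": 0}, {"fingers": 1, "dx": 0, "dy": 0, "dz": -2, "turn": 0}, {"fingers": 1, "dx": 0, "dy": 0, "dz": 0, "turn": 0}])

```text
clock: 39.22
position: [0.6832, 0.0209, 0.0428]
ee_rot: [0.001, -0.674, 0.739, -0.009]
contact_force: [-0.6, 0.8, -4.4]
width: 0.044
```

```bash
python3 -c "
from h import *
place([-.0002,-.0025],.0555,.045,.0255)"
```

```text
pos [0.6832 0.0209 0.0428] yaw -1.663 tilt [ 0.0132 -0.0112] F [-0.6  0.8 -4.4] w 0.044 t 39.2167
delta mm [  3.3   0.1 -17.3] turn -0.0
```

Request:
play_rows(series=[{"fingers": 1, "dx": 2, "dy": 0, "dz": 0, "turn": 0}, {"fingers": 1, "dx": 1, "dy": 0, "dz": -2, "turn": 0}, {"fingers": 1, "dx": 0, "dy": 0, "dz": -3, "turn": 0}, {"fingers": 1, "dx": 0, "dy": 0, "dz": -2, "turn": 0}, {"fingers": 1, "dx": 0, "dy": 0, "dz": 0, "turn": 0}])

```text
clock: 39.63
position: [0.6875, 0.0209, 0.0358]
ee_rot: [0.002, -0.674, 0.739, -0.009]
contact_force: [-0.6, -0.6, -4.3]
width: 0.0438
```

```bash
python3 -c "
from h import *
place([-.0002,-.0025],.0555,.045,.0255)"
```

```text
pos [0.6875 0.0209 0.0358] yaw -1.663 tilt [ 0.0152 -0.0114] F [-0.6 -0.6 -4.3] w 0.0438 t 39.6333
delta mm [ -1.    0.2 -10.3] turn -0.0
```

Request:
play_rows(series=[{"fingers": 1, "dx": -0.5, "dy": 0, "dz": -2, "turn": 0}, {"fingers": 1, "dx": 0, "dy": 0, "dz": -3, "turn": 0}, {"fingers": 1, "dx": 0, "dy": 0, "dz": -3, "turn": 0}, {"fingers": 1, "dx": 0, "dy": 0, "dz": -2, "turn": 0}, {"fingers": 1, "dx": 0, "dy": 0, "dz": -1, "turn": 0}])

```text
clock: 40.05
position: [0.6878, 0.0208, 0.0269]
ee_rot: [0.003, -0.674, 0.739, -0.01]
contact_force: [-2.2, 0.9, 5.2]
width: 0.0438
```

```bash
python3 -c "
from h import *
place([-.0002,-.0025],.0555,.045,.0215)"
```

```text
pos [0.6878 0.0208 0.0269] yaw -1.663 tilt [ 0.018  -0.0116] F [-2.2  0.9  5.2] w 0.0438 t 40.05
delta mm [-1.2  0.2 -5.4] turn -0.0
```

Request:
play_rows(series=[{"fingers": 1, "dx": -1.5, "dy": 0, "dz": 0, "turn": 0}, {"fingers": 1, "dx": 0, "dy": 0, "dz": -2, "turn": 0}, {"fingers": 1, "dx": 0, "dy": 0, "dz": -2, "turn": 0}, {"fingers": 1, "dx": 0, "dy": 0, "dz": -2, "turn": 0}])

```text
clock: 40.38
position: [0.687, 0.0208, 0.0267]
ee_rot: [0.004, -0.674, 0.739, -0.012]
contact_force: [-4.7, 0.7, 6.7]
width: 0.0433
```

```bash
python3 - <<'E'
from h import *
place([-.0002,-.0025],.0555,.045,.0215)
st=get_state();im=get_image('wrist')
p,y=blk([-.0002,-.0025]);d=np.array([np.cos(y+np.pi/2),np.sin(y+np.pi/2)])*.0205
z=.071
q=holes(im,st,[np.r_[p[:2]+d,z],np.r_[p[:2]-d,z]],z=z,r=38)
print(c2w(.0555,.045,0))
E
```

```text
pos [0.687  0.0208 0.0267] yaw -1.663 tilt [ 0.0226 -0.0121] F [-4.7  0.7  6.7] w 0.0433 t 40.3833
delta mm [-0.5  0.2 -5.2] turn -0.001
hole [319.4 420.7] 654 [0.6597 0.0236 0.071 ]
[0.68408642 0.02143751 0.        ]
```

Request:
play_rows(series=[{"fingers": -0.2, "dx": 0, "dy": 0, "dz": 0, "turn": 0}, {"fingers": -0.2, "dx": 0, "dy": 0, "dz": 0, "turn": 0}, {"fingers": -0.2, "dx": 0, "dy": 0, "dz": 0, "turn": 0}, {"fingers": -0.2, "dx": 0, "dy": 0, "dz": 5, "turn": 0}, {"fingers": -0.2, "dx": 0, "dy": 0, "dz": 12, "turn": 0}, {"fingers": -0.5, "dx": 0, "dy": 0, "dz": 20, "turn": 0}, {"fingers": -1, "dx": 0, "dy": 0, "dz": 26, "turn": 0}, {"fingers": -1, "dx": 0, "dy": 0, "dz": 28, "turn": 0}, {"fingers": -1, "dx": 0, "dy": 0, "dz": 28, "turn": 0}, {"fingers": -1, "dx": 0, "dy": 0, "dz": 24, "turn": 0}, {"fingers": -1, "dx": 0, "dy": 0, "dz": 16, "turn": 0}])

```text
clock: 41.35
position: [0.6848, 0.0208, 0.193]
ee_rot: [0.003, -0.674, 0.739, -0.011]
contact_force: [0.4, 0.4, 0.4]
width: 0.0851
```

```bash
python3 - <<'E'
from h import *
overw(.4218,-.4064,.22,.103)
st=get_state();im=get_image('wrist')
for py in(.045,-.045):
  print(py,[c2w(.0555+s*.02,py,.071).round(4).tolist() for s in(-1,1)])
  holes(im,st,[c2w(.0555+s*.02,py,.071) for s in(-1,1)],z=.071,r=22)
E
```

```text
pos [0.6848 0.0208 0.193 ] yaw -1.663 tilt [ 0.0183 -0.0119] F [0.4 0.4 0.4] w 0.0851 t 41.35
delta mm [-262.7 -426.5   27. ] turn 1.766
0.045 [[0.6642, 0.0233, 0.071], [0.704, 0.0196, 0.071]]
hole [317.  252.4] 161 [0.6614 0.0229 0.071 ]
-0.045 [[0.6558, -0.0663, 0.071], [0.6957, -0.07, 0.071]]
hole [437.9 244.8] 157 [ 0.6588 -0.0643  0.071 ]
hole [443.4 190. ] 180 [ 0.6986 -0.0684  0.071 ]
```

```bash
python3 - <<'E'
from h import *
st=get_state();im=get_image('wrist')
u,v=proj(im,c2w(.0755,.045,.071),st)[0];print(u,v)
g=cv2.GaussianBlur(cv2.cvtColor(im['pixels'],cv2.COLOR_RGB2GRAY),(3,3),0)
# block outline & holes from local structure
w=g[int(v)-40:int(v)+90:3,int(u)-45:int(u)+48:3]
for r in w:print(' '.join('%3d'%x for x in r))
E
```

```text
316.14488728915563 197.14779569168005
 44  46  45  46  47  49  52  60  64  57  66  67  66  91  80  91  76  81  94  88  92  75  62  53  59  53  49  46  44  44  43
 57  56  19  27  19  19  18  18  18  18  18  18  18  18  18  17  18  17  18  28  29  29  30  29  30  31  30  31  33 100 101
 59  56  21  24  42  25  22  23  23  22  22  22  23  22  23  23  22  22  26  56  56  57  56  57  57  58  58  59  54 108 110
 59  59  19  17  30  34  34  34  34  34  34  34  34  34  34  34  34  34  34  47  46  45  66  67  67  66  40  35  38 110 111
 56  57  21  22  44  60  60  59  59  59  59  59  58  59  59  59  59  59  60  60  59  58  87 110 110 108  42  46  59 108 112
104  63  21  21  43  58  63  70  71  71  70  70  70  70  69  70  70  70  71  71  71  70  70  74  96 106  42  48  59 109 112
106  84  22  21  43  61  85  85  85  85  84  84  84  84  84  84  84  85  85  85  84  84  84  84  86  69  40  51  58 110 112
106  83  44  24  41  72  87  86  86  86  86  87  87  88  88  87  87  87  87  87  87  88  86  84  85  86  55  54  58 110 112
106  92  37  23  52 103 120 119 119 119 117 115 115 114 114 115 115 11
[... 3693 characters left out ...]
 201 203 203 203 199 201 202 207 204 204 205 204 203 208 182  52  58  58  58  56
166 164  66  59  60  58  84 125 131 130 131 115 115 115 115 115 116 115 116 121 121 121 120 120 121 109 108 109 109 108 105
166 166  68  59  60  60  62 111 112 111 111 111 111 111 111 111 111 110 110 110 110 110 109 109 110 110 109 109 109 110 106
167 167  61  59  60  59  66 118 116 116 116 116 116 116 116 116 115 115 115 114 115 114 114 114 113 114 114 113 113 113 108
164 162  61  60  76  73  80 104 104 104 104 103 103 103 103 103 103 102 102 102 102 110 114 114 113 113 113 113 113 113 107
 85  86  59  81 116 121 121 121 121 120 121 130 138 139 138 138 138 138 138 137 139 123 114 114 114 113 114 113 113 113 106
```

Request:
play_rows(series=[{"fingers": -0.3, "dx": 0, "dy": 0, "dz": -8, "turn": 0}, {"fingers": -0.3, "dx": 0, "dy": 0, "dz": -16, "turn": 0}, {"fingers": -0.3, "dx": 0, "dy": 0, "dz": -24, "turn": 0}, {"fingers": -0.3, "dx": 0, "dy": 0, "dz": -26, "turn": 0}, {"fingers": -0.3, "dx": 0, "dy": 0, "dz": -26, "turn": 0}, {"fingers": -0.3, "dx": 0, "dy": 0, "dz": -22, "turn": 0}, {"fingers": -0.3, "dx": 0, "dy": 0, "dz": -16, "turn": 0}, {"fingers": -0.3, "dx": 0, "dy": 0, "dz": -10, "turn": 0}, {"fingers": -0.3, "dx": 0, "dy": 0, "dz": -6, "turn": 0}, {"fingers": -0.3, "dx": 0, "dy": 0, "dz": -3, "turn": 0}, {"fingers": -0.3, "dx": 0, "dy": 0, "dz": 0, "turn": 0}])

```text
clock: 42.37
position: [0.6763, 0.0213, 0.0179]
ee_rot: [-0.001, -0.674, 0.739, -0.006]
contact_force: [-0.1, 0.4, 1.2]
width: 0.0553
```

```bash
python3 -c "
from h import *
over(.0555,.045,.028,-np.pi/2+YAW)"
```

```text
pos [0.6763 0.0213 0.0179] yaw -1.663 tilt [ 0.0066 -0.0111] F [-0.1  0.4  1.2] w 0.0553 t 42.3667
delta mm [ 8.1 -0.2 10.1] turn -0.001
```

Request:
play_rows(series=[{"fingers": -0.3, "dx": 3, "dy": 0, "dz": 5, "turn": 0}, {"fingers": 1, "dx": 0, "dy": 0, "dz": 0, "turn": 0}, {"fingers": 1, "dx": 0, "dy": 0, "dz": 0, "turn": 0}, {"fingers": 1, "dx": 0, "dy": 0, "dz": 0, "turn": 0}, {"fingers": 1, "dx": 0, "dy": 0, "dz": 0, "turn": 0}, {"fingers": 1, "dx": 0, "dy": 0, "dz": 0, "turn": 0}], squeeze=60)

```text
clock: 42.87
position: [0.6817, 0.0213, 0.0264]
ee_rot: [0.001, -0.674, 0.739, -0.008]
contact_force: [-0.2, 0.4, -3.7]
width: 0.0439
```

Request:
play_rows(series=[{"fingers": 1, "dx": 0, "dy": 0, "dz": 2, "turn": 0}, {"fingers": 1, "dx": 0, "dy": 0, "dz": 3, "turn": 0}, {"fingers": 1, "dx": -2, "dy": 0, "dz": 2, "turn": 0}, {"fingers": 1, "dx": -2, "dy": 0, "dz": 0, "turn": 0}, {"fingers": 1, "dx": 0, "dy": 0, "dz": 0, "turn": 0}])

```text
clock: 43.28
position: [0.6802, 0.0211, 0.0337]
ee_rot: [0.003, -0.674, 0.739, -0.01]
contact_force: [0.3, 1.1, -4.3]
width: 0.0441
```

```bash
python3 - <<'E'
from h import *
over(.0555,.045,.028,-np.pi/2+YAW)
st=get_state();im=get_image('wrist')
holes(im,st,[c2w(.0555+s*.02,.045,.081) for s in(-1,1)],z=.076,r=40)
g=cv2.GaussianBlur(cv2.cvtColor(im['pixels'],cv2.COLOR_RGB2GRAY),(3,3),0);np.set_printoptions(linewidth=200)
print(g[230:480:6,319])
E
```

```text
pos [0.6802 0.0211 0.0337] yaw -1.663 tilt [ 0.0177 -0.0113] F [ 0.3  1.1 -4.3] w 0.0441 t 43.2833
delta mm [ 4.5 -0.1 -5.7] turn -0.0
hole [319.5 407.5] 585 [0.6569 0.0235 0.076 ]
[ 95 101 103 103 106 132 131 130 129 129 101 104 104 107 105 129 130 128 132 133 131 129 129 128 127 122 224 224 101 102 106 107 235 229 223 221 103  99 170 221  49  26]
```

Request:
play_rows(series=[{"fingers": 1, "dx": -2, "dy": 0, "dz": 0, "turn": 0}, {"fingers": 1, "dx": -1.5, "dy": 0, "dz": -1, "turn": 0}, {"fingers": 1, "dx": 0, "dy": 0, "dz": -2, "turn": 0}, {"fingers": 1, "dx": 0, "dy": 0, "dz": -2, "turn": 0}, {"fingers": 1, "dx": 0, "dy": 0, "dz": -2, "turn": 0}, {"fingers": 1, "dx": 0, "dy": 0, "dz": -2, "turn": 0}])

```text
clock: 43.83
position: [0.6804, 0.0208, 0.0268]
ee_rot: [0.006, -0.674, 0.739, -0.013]
contact_force: [3.1, 0.4, -2.7]
width: 0.0439
```

```bash
python3 -c "
from h import *
over(.0555,.045,.0244,-np.pi/2+YAW)"
```

```text
pos [0.6804 0.0208 0.0268] yaw -1.663 tilt [ 0.0268 -0.0119] F [ 3.1  0.4 -2.7] w 0.0439 t 43.8333
delta mm [ 4.6  0.2 -2.4] turn -0.0
```

Request:
play_rows(series=[{"fingers": 1, "dx": 1, "dy": 0, "dz": -2, "turn": 0}, {"fingers": 1, "dx": 0, "dy": 0, "dz": -2, "turn": 0}, {"fingers": -0.3, "dx": 0, "dy": 0, "dz": 0, "turn": 0}, {"fingers": -0.3, "dx": 0, "dy": 0, "dz": 0, "turn": 0}, {"fingers": -0.3, "dx": 0, "dy": 0, "dz": 0, "turn": 0}, {"fingers": -0.3, "dx": 0, "dy": 0, "dz": 5, "turn": 0}, {"fingers": -0.3, "dx": 0, "dy": 0, "dz": 12, "turn": 0}, {"fingers": -0.5, "dx": 0, "dy": 0, "dz": 20, "turn": 0}, {"fingers": -1, "dx": 0, "dy": 0, "dz": 26, "turn": 0}, {"fingers": -1, "dx": 0, "dy": 0, "dz": 28, "turn": 0}, {"fingers": -1, "dx": 0, "dy": 0, "dz": 28, "turn": 0}, {"fingers": -1, "dx": 0, "dy": 0, "dz": 24, "turn": 0}, {"fingers": -1, "dx": 0, "dy": 0, "dz": 16, "turn": 0}, {"fingers": -1, "dx": 0, "dy": 0, "dz": 8, "turn": 0}])

```text
clock: 45.0
position: [0.6727, 0.0216, 0.1959]
ee_rot: [-0.0, -0.674, 0.739, -0.007]
contact_force: [-0.1, 0.7, -0.3]
width: 0.0856
```

```bash
sed -i 's/median(w)-35/median(w)-T/;s/z=.035,r=22):/z=.035,r=22,T=35):/' h.py; python3 - <<'E'
from h import *
overw(.4218,-.4064,.22,.103)
st=get_state();im=get_image('wrist')
for py in(.045,-.045):
  print(py,[c2w(.0555+s*.02,py,.071).round(4).tolist() for s in(-1,1)])
  for T in(25,60,90): holes(im,st,[c2w(.0555+s*.02,py,.071) for s in(-1,1)],z=.071,r=16,T=T)
E
```

```text
pos [0.6727 0.0216 0.1959] yaw -1.663 tilt [ 0.0089 -0.0107] F [-0.1  0.7 -0.3] w 0.0856 t 45.0
delta mm [-250.6 -427.6   24.1] turn 1.766
0.045 [[0.6642, 0.0233, 0.071], [0.704, 0.0196, 0.071]]
hole [317.2 233.8] 167 [0.6612 0.0225 0.071 ]
hole [316.9 176.8] 116 [0.7023 0.0189 0.071 ]
hole [317.  233.9] 140 [0.6612 0.0226 0.071 ]
hole [317.3 233.8] 114 [0.6613 0.0225 0.071 ]
-0.045 [[0.6558, -0.0663, 0.071], [0.6957, -0.07, 0.071]]
hole [437.9 226. ] 168 [ 0.6588 -0.0643  0.071 ]
hole [443.8 170.2] 196 [ 0.6986 -0.0684  0.071 ]
hole [437.9 225.9] 137 [ 0.6589 -0.0643  0.071 ]
hole [443.7 170.3] 164 [ 0.6986 -0.0684  0.071 ]
hole [438. 226.] 124 [ 0.6588 -0.0643  0.071 ]
hole [443.8 170.1] 145 [ 0.6987 -0.0684  0.071 ]
```

Request:
play_rows(series=[{"fingers": -1, "dx": -3, "dy": -5, "dz": 8, "turn": -0.02}, {"fingers": -1, "dx": -6, "dy": -11, "dz": 12, "turn": -0.035}, {"fingers": -1, "dx": -10, "dy": -16, "dz": 8, "turn": -0.05}, {"fingers": -1, "dx": -13, "dy": -22, "dz": 0, "turn": -0.07}, {"fingers": -1, "dx": -13, "dy": -22, "dz": 0, "turn": -0.07}, {"fingers": -1, "dx": -13, "dy": -22, "dz": 0, "turn": -0.07}, {"fingers": -1, "dx": -13, "dy": -22, "dz": 0, "turn": -0.07}, {"fingers": -1, "dx": -13, "dy": -22, "dz": 0, "turn": -0.07}, {"fingers": -1, "dx": -13, "dy": -22, "dz": 0, "turn": -0.07}, {"fingers": -1, "dx": -13, "dy": -22, "dz": 0, "turn": -0.07}, {"fingers": -1, "dx": -13, "dy": -22, "dz": 0, "turn": -0.07}, {"fingers": -1, "dx": -13, "dy": -22, "dz": 0, "turn": -0.07}, {"fingers": -1, "dx": -13, "dy": -22, "dz": 0, "turn": -0.07}, {"fingers": -1, "dx": -13, "dy": -22, "dz": 0, "turn": -0.07}, {"fingers": -1, "dx": -13, "dy": -22, "dz": 0, "turn": -0.07}, {"fingers": -1, "dx": -13, "dy": -22, "dz": 0, "turn": -0.07}, {"fingers": -1, "dx": -13, "dy": -22, "dz": 0, "turn": -0.07}, {"fingers": -1, "dx": -12, "dy": -20, "dz": 0, "turn": -0.07}, {"fingers": -1, "dx": -10, "dy": -20, "dz": 0, "turn": -0.06}, {"fingers": -1, "dx": -7, "dy": -16, "dz": 0, "turn": -0.05}])

```text
clock: 46.72
position: [0.4062, -0.3949, 0.2166]
ee_rot: [-0.016, -0.057, 0.998, 0.009]
contact_force: [-0.0, -0.2, 0.1]
width: 0.0852
```

Request:
play_rows(series=[{"fingers": -1, "dx": -4, "dy": -10, "dz": -4, "turn": -0.03}, {"fingers": -1, "dx": -2, "dy": -5, "dz": -8, "turn": -0.01}, {"fingers": -1, "dx": 0, "dy": 0, "dz": -14, "turn": 0}, {"fingers": -1, "dx": 0, "dy": 0, "dz": -18, "turn": 0}, {"fingers": -1, "dx": 0, "dy": 0, "dz": -14, "turn": 0}, {"fingers": -1, "dx": 0, "dy": 0, "dz": -8, "turn": 0}])

```text
clock: 47.22
position: [0.3938, -0.4136, 0.1458]
ee_rot: [-0.018, -0.03, 0.999, 0.011]
contact_force: [-0.0, -0.6, -0.5]
width: 0.0852
```

```bash
python3 - <<'E'
from h import *
overw(.4218,-.4064,-.014,.103-np.pi)
st=get_state();im=get_image('wrist')
for T in(35,70): holes(im,st,[[.4197,-.3864,.035],[.4238,-.4263,.035]],r=22,T=T)
E
```

```text
pos [ 0.3938 -0.4136  0.1458] yaw -3.081 tilt [-0.0357  0.02  ] F [-0.  -0.6 -0.5] w 0.0852 t 47.2167
delta mm [  26.7    7.9 -159.8] turn 0.043
hole [273.  256.1] 147 [ 0.4197 -0.3859  0.035 ]
hole [268.  200.2] 182 [ 0.4239 -0.4258  0.035 ]
hole [276.9 254.8] 30 [ 0.4171 -0.387   0.035 ]
```

Request:
play_rows(series=[{"fingers": -1, "dx": 4, "dy": 2, "dz": -10, "turn": 0.015}, {"fingers": -1, "dx": 6, "dy": 3, "dz": -16, "turn": 0.015}, {"fingers": -1, "dx": 5, "dy": 3, "dz": -20, "turn": 0.01}, {"fingers": -1, "dx": 4, "dy": 2, "dz": -20, "turn": 0}, {"fingers": -1, "dx": 2, "dy": 1, "dz": -18, "turn": 0}, {"fingers": -1, "dx": 1, "dy": 0, "dz": -14, "turn": 0}, {"fingers": -1, "dx": 0, "dy": 0, "dz": -10, "turn": 0}, {"fingers": -1, "dx": 0, "dy": 0, "dz": -6, "turn": 0}, {"fingers": -1, "dx": 0, "dy": 0, "dz": -3, "turn": 0}, {"fingers": -1, "dx": 0, "dy": 0, "dz": 0, "turn": 0}])

```text
clock: 48.1
position: [0.4205, -0.3977, 0.0216]
ee_rot: [-0.017, -0.055, 0.998, 0.011]
contact_force: [0.0, 0.0, -0.1]
width: 0.0853
```

```bash
python3 - <<'E'
from h import *
overw(.4218,-.4059,-.012,.103-np.pi)
E
```

```text
pos [ 0.4205 -0.3977  0.0216] yaw -3.03 tilt [-0.0347  0.0193] F [ 0.   0.  -0.1] w 0.0853 t 48.1
delta mm [  0.1  -7.6 -33.6] turn -0.008
```

Request:
play_rows(series=[{"fingers": -1, "dx": 0, "dy": -2, "dz": -5, "turn": -0.004}, {"fingers": -1, "dx": 0, "dy": -3, "dz": -9, "turn": -0.004}, {"fingers": -1, "dx": 0, "dy": -2, "dz": -9, "turn": 0}, {"fingers": -1, "dx": 0, "dy": 0, "dz": -6, "turn": 0}, {"fingers": -1, "dx": 0, "dy": 0, "dz": -3, "turn": 0}, {"fingers": -1, "dx": 0, "dy": 0, "dz": 0, "turn": 0}])

```text
clock: 48.6
position: [0.4218, -0.4079, -0.011]
ee_rot: [-0.015, -0.051, 0.999, 0.008]
contact_force: [-1.2, 0.1, 0.3]
width: 0.0854
```

Request:
play_rows(series=[{"fingers": 1, "dx": 0, "dy": 0, "dz": 0, "turn": 0}, {"fingers": 1, "dx": 0, "dy": 0, "dz": 0, "turn": 0}, {"fingers": 1, "dx": 0, "dy": 0, "dz": 0, "turn": 0}, {"fingers": 1, "dx": 0, "dy": 0, "dz": 0, "turn": 0}, {"fingers": 1, "dx": 0, "dy": 0, "dz": 0, "turn": 0}, {"fingers": 1, "dx": 0, "dy": 0, "dz": 0, "turn": 0}], squeeze=80)

```text
clock: 49.1
position: [0.4218, -0.4078, -0.0106]
ee_rot: [-0.015, -0.051, 0.999, 0.008]
contact_force: [-0.1, -0.2, -2.4]
width: 0.0436
```

```bash
python3 - <<'E'
from h import *
overw(.4218,-.4059,-.012,.103-np.pi)
st=get_state();ya,t=yawtilt(st);c,n=np.cos(ya),np.sin(ya);R=np.array([[c,n],[-n,c]])
o=R@(np.array([.4218,-.4059])-st['position'][:2]);print('off cam',o,'off jaw',(R@(-.035*t))[0])
E
```

```text
pos [ 0.4218 -0.4078 -0.0106] yaw -3.04 tilt [-0.0303  0.0146] F [-0.1 -0.2 -2.4] w 0.0436 t 49.1
delta mm [-1.1  2.5 -1.4] turn 0.002
off cam [-0.00020682 -0.0019339 ] off jaw -0.0010022312564680325
```

Request:
play_rows(series=[{"fingers": 1, "dx": 0, "dy": 0, "dz": 5, "turn": 0}, {"fingers": 1, "dx": 0, "dy": 0, "dz": 10, "turn": 0}, {"fingers": 1, "dx": 0, "dy": 0, "dz": 16, "turn": 0}, {"fingers": 1, "dx": 0, "dy": 0, "dz": 22, "turn": 0}, {"fingers": 1, "dx": 0, "dy": 0, "dz": 26, "turn": 0}, {"fingers": 1, "dx": 0, "dy": 0, "dz": 26, "turn": 0}, {"fingers": 1, "dx": 0, "dy": 0, "dz": 22, "turn": 0}, {"fingers": 1, "dx": 0, "dy": 4, "dz": 16, "turn": 0.02}, {"fingers": 1, "dx": 0, "dy": 10, "dz": 10, "turn": 0.04}, {"fingers": 1, "dx": 0, "dy": 18, "dz": 5, "turn": 0.06}, {"fingers": 1, "dx": 0, "dy": 24, "dz": 0, "turn": 0.08}, {"fingers": 1, "dx": 0, "dy": 26, "dz": 0, "turn": 0.08}, {"fingers": 1, "dx": 0, "dy": 26, "dz": 0, "turn": 0.08}, {"fingers": 1, "dx": 0, "dy": 26, "dz": 0, "turn": 0.08}, {"fingers": 1, "dx": 0, "dy": 26, "dz": 0, "turn": 0.08}, {"fingers": 1, "dx": 0, "dy": 26, "dz": 0, "turn": 0.08}, {"fingers": 1, "dx": 0, "dy": 26, "dz": 0, "turn": 0.08}, {"fingers": 1, "dx": 0, "dy": 26, "dz": 0, "turn": 0.08}, {"fingers": 1, "dx": 0, "dy": 26, "dz": 0, "turn": 0.08}, {"fingers": 1, "dx": 0, "dy": 26, "dz": 0, "turn": 0.08}])

```text
clock: 50.77
position: [0.4119, -0.1036, 0.1605]
ee_rot: [-0.02, -0.504, 0.864, 0.001]
contact_force: [0.1, -0.2, -5.2]
width: 0.0434
```

```bash
python3 -c "
from h import *
place([-.0008,-.0019],-.0555,.045,.15)"
```

```text
pos [ 0.4119 -0.1036  0.1605] yaw -2.085 tilt [-0.0345 -0.0186] F [ 0.1 -0.2 -5.2] w 0.0434 t 50.7667
delta mm [163.5 134.3 -10.5] turn 0.421
```

Request:
play_rows(series=[{"fingers": 1, "dx": 6, "dy": 24, "dz": 0, "turn": 0.08}, {"fingers": 1, "dx": 12, "dy": 22, "dz": 0, "turn": 0.08}, {"fingers": 1, "dx": 18, "dy": 20, "dz": 0, "turn": 0.07}, {"fingers": 1, "dx": 22, "dy": 18, "dz": 0, "turn": 0.06}, {"fingers": 1, "dx": 24, "dy": 14, "dz": 0, "turn": 0.05}, {"fingers": 1, "dx": 24, "dy": 10, "dz": 0, "turn": 0.03}, {"fingers": 1, "dx": 20, "dy": 6, "dz": 0, "turn": 0.015}, {"fingers": 1, "dx": 14, "dy": 3, "dz": 0, "turn": 0}, {"fingers": 1, "dx": 9, "dy": 0, "dz": 0, "turn": 0}, {"fingers": 1, "dx": 5, "dy": 0, "dz": 0, "turn": 0}, {"fingers": 1, "dx": 0, "dy": 0, "dz": 0, "turn": 0}])

```text
clock: 51.68
position: [0.5607, 0.0301, 0.1645]
ee_rot: [-0.021, -0.671, 0.741, 0.0]
contact_force: [-0.3, 0.3, -5.4]
width: 0.0435
```

```bash
python3 -c "
from h import *
place([-.0008,-.0019],-.0555,.045,.0425)"
```

```text
pos [0.5607 0.0301 0.1645] yaw -1.669 tilt [-0.0312 -0.0273] F [-0.3  0.3 -5.4] w 0.0435 t 51.6833
delta mm [  14.6    0.7 -122. ] turn 0.005
```

Request:
play_rows(series=[{"fingers": 1, "dx": 4, "dy": 0, "dz": -3, "turn": 0.005}, {"fingers": 1, "dx": 5, "dy": 0, "dz": -8, "turn": 0}, {"fingers": 1, "dx": 4, "dy": 0, "dz": -14, "turn": 0}, {"fingers": 1, "dx": 2, "dy": 0, "dz": -18, "turn": 0}, {"fingers": 1, "dx": 0, "dy": 0, "dz": -18, "turn": 0}, {"fingers": 1, "dx": 0, "dy": 0, "dz": -16, "turn": 0}, {"fingers": 1, "dx": 0, "dy": 0, "dz": -12, "turn": 0}, {"fingers": 1, "dx": 0, "dy": 0, "dz": -8, "turn": 0}, {"fingers": 1, "dx": 0, "dy": 0, "dz": -4, "turn": 0}, {"fingers": 1, "dx": 0, "dy": 0, "dz": 0, "turn": 0}])

```text
clock: 52.52
position: [0.5697, 0.0257, 0.057]
ee_rot: [-0.023, -0.671, 0.741, 0.002]
contact_force: [-0.9, 0.3, -4.9]
width: 0.0433
```

```bash
python3 - <<'E'
from h import *
place([-.0008,-.0019],-.0555,.045,.0355)
st=get_state();im=get_image('wrist');p,y=blk([-.0008,-.0019]);d=np.array([np.cos(y+np.pi/2),np.sin(y+np.pi/2)])*.02;z=st['position'][2]+.0456
print(p);holes(im,st,[np.r_[p[:2]+d,z],np.r_[p[:2]-d,z]],z=z,r=38)
holes(im,st,[np.r_[p[:2]+d,z],np.r_[p[:2]-d,z]],z=z,r=30,T=25)
E
```

```text
pos [0.5697 0.0257 0.057 ] yaw -1.669 tilt [-0.0374 -0.0284] F [-0.9  0.3 -4.9] w 0.0433 t 52.5167
delta mm [  5.7   5.  -21.5] turn 0.005
[0.56806695 0.0266979  0.05742822]
hole [320.  416.2] 535 [0.5468 0.0291 0.1026]
hole [319.9 416.3] 556 [0.5468 0.0291 0.1026]
```

Request:
play_rows(series=[{"fingers": 1, "dx": 2, "dy": 2, "dz": 0, "turn": 0.003}, {"fingers": 1, "dx": 3, "dy": 2, "dz": -2, "turn": 0}, {"fingers": 1, "dx": 1, "dy": 0.5, "dz": -4, "turn": 0}, {"fingers": 1, "dx": 0, "dy": 0, "dz": -5, "turn": 0}, {"fingers": 1, "dx": 0, "dy": 0, "dz": -4, "turn": 0}, {"fingers": 1, "dx": 0, "dy": 0, "dz": -2, "turn": 0}, {"fingers": 1, "dx": 0, "dy": 0, "dz": 0, "turn": 0}])

```text
clock: 53.15
position: [0.58, 0.0307, 0.0424]
ee_rot: [-0.02, -0.673, 0.74, -0.001]
contact_force: [0.2, 0.4, -5.5]
width: 0.0436
```

```bash
python3 - <<'E'
from h import *
place([-.0008,-.0019],-.0555,.045,.0265)
E
```

```text
pos [0.58   0.0307 0.0424] yaw -1.666 tilt [-0.0284 -0.029 ] F [ 0.2  0.4 -5.5] w 0.0436 t 53.15
delta mm [ -4.6   0.  -15.9] turn 0.002
```

Request:
play_rows(series=[{"fingers": 1, "dx": -2, "dy": 0, "dz": 0, "turn": 0}, {"fingers": 1, "dx": -2, "dy": 0, "dz": -2, "turn": 0}, {"fingers": 1, "dx": 0, "dy": 0, "dz": -3, "turn": 0}, {"fingers": 1, "dx": 0, "dy": 0, "dz": -2, "turn": 0}, {"fingers": 1, "dx": 0, "dy": 0, "dz": 0, "turn": 0}])

```text
clock: 53.57
position: [0.5751, 0.0307, 0.0347]
ee_rot: [-0.021, -0.673, 0.74, -0.001]
contact_force: [-0.2, 0.1, -4.8]
width: 0.0435
```

```bash
python3 - <<'E'
from h import *
place([-.0008,-.0019],-.0555,.045,.0265)
E
```

```text
pos [0.5751 0.0307 0.0347] yaw -1.665 tilt [-0.0291 -0.029 ] F [-0.2  0.1 -4.8] w 0.0435 t 53.5667
delta mm [ 0.3  0.1 -8.2] turn 0.002
```

Aligned; lower, release, and check.

Request:
play_rows(series=[{"fingers": 1, "dx": 0, "dy": 0, "dz": -2, "turn": 0}, {"fingers": 1, "dx": 0, "dy": 0, "dz": -3, "turn": 0}, {"fingers": 1, "dx": 0, "dy": 0, "dz": -2, "turn": 0}, {"fingers": 1, "dx": 0, "dy": 0, "dz": -2, "turn": 0}, {"fingers": 1, "dx": 0, "dy": 0, "dz": -1, "turn": 0}])

```text
clock: 53.98
position: [0.5755, 0.0306, 0.0254]
ee_rot: [-0.02, -0.673, 0.74, -0.001]
contact_force: [-5.0, -0.5, 11.4]
width: 0.0436
```

```bash
python3 - <<'E'
from h import *
place([-.0008,-.0019],-.0555,.045,.0255)
E
```

```text
pos [0.5755 0.0306 0.0254] yaw -1.666 tilt [-0.028  -0.0291] F [-5.  -0.5 11.4] w 0.0436 t 53.9833
delta mm [-0.1  0.2  0.1] turn 0.002
```

Request:
play_rows(series=[{"fingers": -0.3, "dx": 0, "dy": 0, "dz": 0, "turn": 0}, {"fingers": -0.3, "dx": 0, "dy": 0, "dz": 0, "turn": 0}, {"fingers": -0.3, "dx": 0, "dy": 0, "dz": 0, "turn": 0}, {"fingers": -0.3, "dx": 0, "dy": 0, "dz": 5, "turn": 0}, {"fingers": -0.3, "dx": 0, "dy": 0, "dz": 12, "turn": 0}, {"fingers": -0.3, "dx": 0, "dy": 0, "dz": 20, "turn": 0}, {"fingers": -1, "dx": 0, "dy": 0, "dz": 26, "turn": 0}, {"fingers": -1, "dx": 0, "dy": 0, "dz": 28, "turn": 0}, {"fingers": -1, "dx": 0, "dy": 0, "dz": 28, "turn": 0}, {"fingers": -1, "dx": 0, "dy": 0, "dz": 24, "turn": 0}, {"fingers": -1, "dx": 0, "dy": 0, "dz": 16, "turn": 0}, {"fingers": -1, "dx": 0, "dy": 0, "dz": 8, "turn": 0}])

```text
clock: 54.98
position: [0.5769, 0.0302, 0.2043]
ee_rot: [-0.018, -0.673, 0.74, -0.004]
contact_force: [0.3, -0.1, 0.5]
width: 0.0854
```

```bash
python3 - <<'E'
from h import *
over(0,.105,.064,-np.pi/2+YAW)
st=get_state();im=get_image('wrist')
for px,py in((-.0555,.045),(.0555,.045),(.0555,-.045)):
  print(px,py,[c2w(px+s*.02,py,.071).round(4).tolist() for s in(-1,1)])
  for s in(-1,1):
    for T in(25,60,90):
      if holes(im,st,[c2w(px+s*.02,py,.071)],z=.071,r=18,T=T)[0] is not None:break
E
```

```text
pos [0.5769 0.0302 0.2043] yaw -1.666 tilt [-0.0217 -0.03  ] F [ 0.3 -0.1  0.5] w 0.0854 t 54.9833
delta mm [  56.7   55.  -140.3] turn 0.002
-0.0555 0.045 [[0.5536, 0.0336, 0.071], [0.5935, 0.0299, 0.071]]
hole [312.3 241.2] 149 [0.553  0.0331 0.071 ]
hole [311.6 188.5] 169 [0.5929 0.0295 0.071 ]
0.0555 0.045 [[0.6642, 0.0233, 0.071], [0.704, 0.0196, 0.071]]
hole [311.6  86.1] 217 [0.6614 0.0226 0.071 ]
hole [311.1  18.2] 249 [0.7013 0.0189 0.071 ]
0.0555 -0.045 [[0.6558, -0.0663, 0.071], [0.6957, -0.07, 0.071]]
hole [442.8  76.8] 211 [ 0.6589 -0.0642  0.071 ]
```

Request:
play_rows(series=[{"fingers": -1, "dx": 5, "dy": 5, "dz": -3, "turn": 0}, {"fingers": -1, "dx": 11, "dy": 11, "dz": -8, "turn": 0}, {"fingers": -1, "dx": 14, "dy": 14, "dz": -14, "turn": 0}, {"fingers": -1, "dx": 12, "dy": 12, "dz": -18, "turn": 0}, {"fingers": -1, "dx": 8, "dy": 7, "dz": -20, "turn": 0}, {"fingers": -1, "dx": 4, "dy": 3, "dz": -20, "turn": 0}, {"fingers": -1, "dx": 1, "dy": 1, "dz": -16, "turn": 0}, {"fingers": -1, "dx": 0, "dy": 0, "dz": -12, "turn": 0}, {"fingers": -1, "dx": 0, "dy": 0, "dz": -8, "turn": 0}, {"fingers": -1, "dx": 0, "dy": 0, "dz": -4, "turn": 0}, {"fingers": -1, "dx": 0, "dy": 0, "dz": 0, "turn": 0}])

```text
clock: 55.95
position: [0.6328, 0.0952, 0.0561]
ee_rot: [-0.023, -0.673, 0.739, 0.003]
contact_force: [1.2, 0.0, 0.1]
width: 0.0851
```

```bash
python3 - <<'E'
from h import *
over(0,.105,.066,-np.pi/2+YAW)
E
```

```text
pos [0.6328 0.0952 0.0561] yaw -1.664 tilt [-0.0388 -0.027 ] F [1.2 0.  0.1] w 0.0851 t 55.95
delta mm [ 0.2 -9.8  9.9] turn 0.0
```

Request:
play_rows(series=[{"fingers": -1, "dx": 0, "dy": -3, "dz": 4, "turn": 0}, {"fingers": -1, "dx": 0, "dy": -4, "dz": 5, "turn": 0}, {"fingers": -1, "dx": 0, "dy": -2, "dz": 2, "turn": 0}, {"fingers": 1, "dx": 0, "dy": 0, "dz": 0, "turn": 0}, {"fingers": 1, "dx": 0, "dy": 0, "dz": 0, "turn": 0}, {"fingers": 1, "dx": 0, "dy": 0, "dz": 0, "turn": 0}, {"fingers": 1, "dx": 0, "dy": 0, "dz": 0, "turn": 0}, {"fingers": 1, "dx": 0, "dy": 0, "dz": 0, "turn": 0}, {"fingers": 1, "dx": 0, "dy": 0, "dz": 0, "turn": 0}, {"fingers": 1, "dx": 0, "dy": 0, "dz": 0, "turn": 0}, {"fingers": 1, "dx": -3, "dy": -5, "dz": 0, "turn": 0}, {"fingers": 1, "dx": -5, "dy": -5, "dz": 0, "turn": 0}, {"fingers": 1, "dx": -5, "dy": -5, "dz": 0, "turn": 0}, {"fingers": 1, "dx": 0, "dy": 0, "dz": 0, "turn": 0}], squeeze=60)

```text
clock: 57.12
position: [0.6369, 0.0868, 0.0727]
ee_rot: [0.002, -0.671, 0.741, 0.002]
contact_force: [-5.7, -3.0, 6.6]
width: 0.0172
```

```bash
python3 - <<'E'
from h import *
over(0,.105,.066,-np.pi/2+YAW)
E
```

```text
pos [0.6369 0.0868 0.0727] yaw -1.67 tilt [0.0002 0.005 ] F [-5.7 -3.   6.6] w 0.0172 t 57.1167
delta mm [-2.6 -0.3 -6.7] turn 0.006
```

Request:
play_rows(series=[{"fingers": 1, "dx": 0.5, "dy": 4, "dz": 0, "turn": 0}, {"fingers": 1, "dx": 0.6, "dy": 6, "dz": 0, "turn": 0}, {"fingers": 1, "dx": 0.6, "dy": 6, "dz": 0, "turn": 0}, {"fingers": 1, "dx": 0.6, "dy": 6, "dz": 0, "turn": 0}, {"fingers": 1, "dx": 0.6, "dy": 6, "dz": 0, "turn": 0}, {"fingers": 1, "dx": 0.6, "dy": 6, "dz": 0, "turn": 0}, {"fingers": 1, "dx": 0.6, "dy": 5, "dz": 0, "turn": 0}, {"fingers": 1, "dx": 0.5, "dy": 4, "dz": 0, "turn": 0}, {"fingers": 1, "dx": 0.3, "dy": 4, "dz": 0, "turn": 0}, {"fingers": 1, "dx": 0, "dy": 4, "dz": 0, "turn": 0}])

```text
clock: 57.95
position: [0.6409, 0.1307, 0.0727]
ee_rot: [-0.007, -0.673, 0.74, -0.005]
contact_force: [-0.5, -22.7, 2.2]
width: 0.017
```

```bash
python3 - <<'E'
from h import *
over(0,.150,.066,-np.pi/2+YAW);print(w2c(get_state()['position']))
E
```

```text
pos [0.6409 0.1307 0.0727] yaw -1.665 tilt [-0.0042 -0.0169] F [ -0.5 -22.7   2.2] w 0.017 t 57.95
delta mm [-2.5 -0.2 -6.7] turn 0.002
[0.00233766 0.14980408 0.07268209]
```

Request:
play_rows(series=[{"fingers": -0.3, "dx": 0, "dy": -2, "dz": 0, "turn": 0}, {"fingers": -0.3, "dx": 0, "dy": 0, "dz": 0, "turn": 0}, {"fingers": -0.3, "dx": 0, "dy": 0, "dz": 0, "turn": 0}, {"fingers": -0.3, "dx": 0, "dy": 0, "dz": 6, "turn": 0}, {"fingers": -0.3, "dx": 0, "dy": 0, "dz": 14, "turn": 0}, {"fingers": -0.3, "dx": 0, "dy": 0, "dz": 20, "turn": 0}, {"fingers": -0.3, "dx": 0, "dy": 0, "dz": 22, "turn": 0}, {"fingers": -0.3, "dx": 0, "dy": 4, "dz": 20, "turn": 0}, {"fingers": -0.3, "dx": 0, "dy": 8, "dz": 14, "turn": 0}, {"fingers": -0.3, "dx": 0, "dy": 14, "dz": 8, "turn": 0}, {"fingers": -0.3, "dx": 0, "dy": 16, "dz": 4, "turn": 0}, {"fingers": -0.3, "dx": 0, "dy": 16, "dz": 0, "turn": 0}, {"fingers": -0.3, "dx": 0, "dy": 16, "dz": 0, "turn": 0}, {"fingers": -0.3, "dx": 0, "dy": 14, "dz": 0, "turn": 0}, {"fingers": -0.3, "dx": 0, "dy": 8, "dz": 0, "turn": 0}, {"fingers": -0.3, "dx": 0, "dy": 4, "dz": 0, "turn": 0}, {"fingers": -0.3, "dx": 0, "dy": 0, "dz": 0, "turn": 0}])

```text
clock: 59.37
position: [0.6373, 0.2501, 0.1877]
ee_rot: [-0.001, -0.673, 0.739, 0.002]
contact_force: [-0.2, -1.0, -0.7]
width: 0.0556
```

```bash
python3 - <<'E'
from h import *
go([.638,.241,.041],-np.pi/2+YAW)
st=get_state();im=get_image('wrist');save(im,'w9')
h=cv2.cvtColor(im['pixels'],cv2.COLOR_RGB2HSV);m=cv2.inRange(h,(5,170,90),(17,255,255))
n,l,s,c=cv2.connectedComponentsWithStats(m);k=1+np.argmax(s[1:,4]);print(s[k],c[k],s[1:,4])
v,u=np.nonzero(l==k)
hh=h[v,u,2];print('V quantiles',np.percentile(hh,[5,50,95]))
for f in sorted(set(v))[::6]:print(f,u[v==f].min(),u[v==f].max(),h[f,u[v==f],2].mean().round())
for z in(.064,.079):print(z,at_z(im,c[k],z,st))
E
```

```text
pos [0.6373 0.2501 0.1877] yaw -1.664 tilt [-0.0046  0.0019] F [-0.2 -1.  -0.7] w 0.0556 t 59.3667
delta mm [   0.7   -9.1 -146.7] turn 0.001
[312 199  31  39 395] [325.27088608 212.33670886] [395   1   1   1   1   1   2   1   1   1   1   2   4]
V quantiles [ 98.7 107.  247. ]
199 326 329 105.0
205 315 337 105.0
211 313 340 150.0
217 313 341 211.0
223 313 342 243.0
229 314 340 245.0
235 320 335 246.0
0.064 [0.63974755 0.24547222 0.064     ]
0.079 [0.64393339 0.24530465 0.079     ]
```

View pics/w9.png

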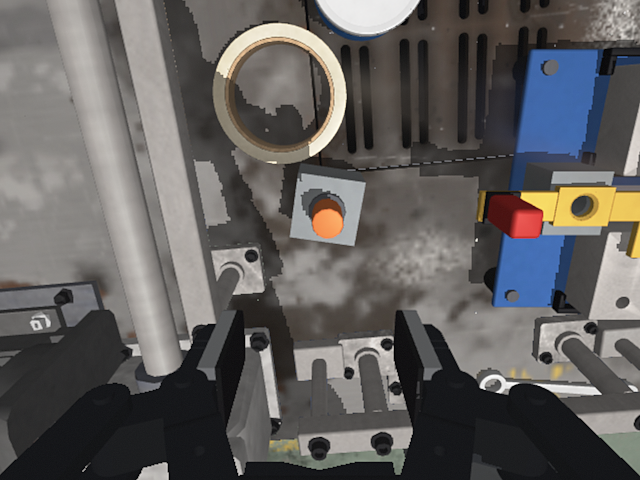

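```bash
python3 - <<'E'
from h import *
st=get_state();im=get_image('wrist')
h=cv2.cvtColor(im['pixels'],cv2.COLOR_RGB2HSV);m=cv2.inRange(h,(5,150,200),(20,255,255));n,l,s,c=cv2.connectedComponentsWithStats(m);k=1+np.argmax(s[1:,4])
e=cv2.minEnclosingCircle(cv2.findContours((l==k).astype(np.uint8),0,1)[0][0]);print(c[k],s[k],e)
P=at_z(im,e[0],.079,st);print('pin',P, w2c(P))
g=cv2.cvtColor(im['pixels'],cv2.COLOR_RGB2GRAY)
# bar hole
m=(h[195:222,565:600,0]>15)&(h[195:222,565:600,0]<32)&(h[195:222,565:600,1]>150)
w=(~m).astype(np.uint8);n,l,s,c=cv2.connectedComponentsWithStats(w)
for i in range(1,n):
  if s[i][4]>60:print('hole',s[i],c[i]+[565,195],at_z(im,c[i]+[565,195],.082,st),w2c(at_z(im,c[i]+[565,195],.082,st)))
print('lug nominal',c2w(0,.095,.082))
go(P)
E
```

```text
[326.06146927 223.28785607] [311 209  31  29 667] ((326.25, 223.0), 15.282852172851562)
pin [0.63641354 0.24474552 0.079     ] [-0.01264903  0.2629332   0.079     ]
hole [  5   0  20  21 314] [579.53184713 205.01910828] [0.63406728 0.07799687 0.082     ] [0.00045775 0.0966839  0.082     ]
lug nominal [0.63345556 0.0763626  0.082     ]
pos [0.6374 0.2488 0.1876] yaw -1.665 tilt [-0.0048  0.0011] F [-0.  -0.5  0.7] w 0.0556 t 59.4667
delta mm [  -0.9   -4.  -108.6] turn None
```

Request:
play_rows(series=[{"fingers": -0.3, "dx": 0, "dy": -1, "dz": -5, "turn": 0}, {"fingers": -0.3, "dx": 0, "dy": -2, "dz": -12, "turn": 0}, {"fingers": -0.3, "dx": 0, "dy": -1, "dz": -18, "turn": 0}, {"fingers": -0.3, "dx": 0, "dy": 0, "dz": -20, "turn": 0}, {"fingers": -0.3, "dx": 0, "dy": 0, "dz": -20, "turn": 0}, {"fingers": -0.3, "dx": 0, "dy": 0, "dz": -16, "turn": 0}, {"fingers": -0.3, "dx": 0, "dy": 0, "dz": -11, "turn": 0}, {"fingers": -0.3, "dx": 0, "dy": 0, "dz": -7, "turn": 0}, {"fingers": -0.3, "dx": 0, "dy": 0, "dz": -3, "turn": 0}, {"fingers": -0.3, "dx": 0, "dy": 0, "dz": 0, "turn": 0}])

```text
clock: 60.3
position: [0.6376, 0.2339, 0.0689]
ee_rot: [-0.003, -0.669, 0.743, 0.001]
contact_force: [-1.1, -0.8, -0.8]
width: 0.0559
```

```bash
python3 - <<'E'
from h import *
overw(.6364,.2447,.031,-np.pi/2+YAW)
E
```

```text
pos [0.6376 0.2339 0.0689] yaw -1.676 tilt [-0.0052 -0.0032] F [-1.1 -0.8 -0.8] w 0.0559 t 60.3
delta mm [ -1.4  10.7 -37.9] turn 0.012
```

Request:
play_rows(series=[{"fingers": -0.3, "dx": -0.5, "dy": 3, "dz": 0, "turn": 0.006}, {"fingers": -0.3, "dx": -0.5, "dy": 4, "dz": -2, "turn": 0.005}, {"fingers": -0.3, "dx": 0, "dy": 3, "dz": -5, "turn": 0}, {"fingers": -0.3, "dx": 0, "dy": 1, "dz": -8, "turn": 0}, {"fingers": -0.3, "dx": 0, "dy": 0, "dz": -9, "turn": 0}, {"fingers": -0.3, "dx": 0, "dy": 0, "dz": -7, "turn": 0}, {"fingers": -0.3, "dx": 0, "dy": 0, "dz": -4, "turn": 0}, {"fingers": -0.3, "dx": 0, "dy": 0, "dz": -1, "turn": 0}, {"fingers": -0.3, "dx": 0, "dy": 0, "dz": 0, "turn": 0}])

```text
clock: 61.05
position: [0.6383, 0.2466, 0.0321]
ee_rot: [-0.001, -0.674, 0.739, -0.001]
contact_force: [-0.9, -1.5, 0.0]
width: 0.0554
```

```bash
python3 - <<'E'
from h import *
overw(.6364,.2447,.031,-np.pi/2+YAW)
E
```

```text
pos [0.6383 0.2466 0.0321] yaw -1.663 tilt [ 0.0002 -0.0018] F [-0.9 -1.5  0. ] w 0.0554 t 61.05
delta mm [-1.9 -2.  -1.1] turn -0.0
```

Request:
play_rows(series=[{"fingers": -0.3, "dx": -1.5, "dy": -2, "dz": 0, "turn": 0}, {"fingers": 1, "dx": 0, "dy": 0, "dz": 0, "turn": 0}, {"fingers": 1, "dx": 0, "dy": 0, "dz": 0, "turn": 0}, {"fingers": 1, "dx": 0, "dy": 0, "dz": 0, "turn": 0}, {"fingers": 1, "dx": 0, "dy": 0, "dz": 0, "turn": 0}, {"fingers": 1, "dx": 0, "dy": 0, "dz": 0, "turn": 0}, {"fingers": 1, "dx": 0, "dy": 0, "dz": 0, "turn": 0}], squeeze=50)

```text
clock: 61.63
position: [0.6373, 0.2441, 0.033]
ee_rot: [0.0, -0.673, 0.739, -0.001]
contact_force: [0.4, -0.5, -0.9]
width: 0.0205
```

Request:
play_rows(series=[{"fingers": 1, "dx": 0, "dy": 0, "dz": 3, "turn": 0}, {"fingers": 1, "dx": 0, "dy": 0, "dz": 6, "turn": 0}, {"fingers": 1, "dx": 0, "dy": 0, "dz": 10, "turn": 0}, {"fingers": 1, "dx": 0, "dy": 0, "dz": 15, "turn": 0}, {"fingers": 1, "dx": 0, "dy": 0, "dz": 20, "turn": 0}, {"fingers": 1, "dx": 0, "dy": 0, "dz": 22, "turn": 0}, {"fingers": 1, "dx": 0, "dy": 0, "dz": 22, "turn": 0}, {"fingers": 1, "dx": 0, "dy": 0, "dz": 16, "turn": 0}, {"fingers": 1, "dx": 0, "dy": 0, "dz": 10, "turn": 0}, {"fingers": 1, "dx": 0, "dy": 0, "dz": 4, "turn": 0}, {"fingers": 1, "dx": 0, "dy": 0, "dz": 0, "turn": 0}])

```text
clock: 62.55
position: [0.6371, 0.2446, 0.1732]
ee_rot: [0.002, -0.674, 0.739, -0.002]
contact_force: [0.0, -1.3, -0.7]
width: 0.0204
```

```bash
python3 - <<'E'
from h import *
over(.0002,.0955,.162,-np.pi/2+YAW)
E
```

```text
pos [0.6371 0.2446 0.1732] yaw -1.664 tilt [0.0055 0.0002] F [ 0.  -1.3 -0.7] w 0.0204 t 62.55
delta mm [  -3.2 -167.8  -11.2] turn 0.0
```

Request:
play_rows(series=[{"fingers": 1, "dx": 0, "dy": -5, "dz": 0, "turn": 0}, {"fingers": 1, "dx": 0, "dy": -10, "dz": 0, "turn": 0}, {"fingers": 1, "dx": 0, "dy": -15, "dz": 0, "turn": 0}, {"fingers": 1, "dx": 0, "dy": -20, "dz": 0, "turn": 0}, {"fingers": 1, "dx": -1, "dy": -20, "dz": 0, "turn": 0}, {"fingers": 1, "dx": -1, "dy": -20, "dz": 0, "turn": 0}, {"fingers": 1, "dx": 0, "dy": -20, "dz": 0, "turn": 0}, {"fingers": 1, "dx": 0, "dy": -18, "dz": 0, "turn": 0}, {"fingers": 1, "dx": 0, "dy": -14, "dz": 0, "turn": 0}, {"fingers": 1, "dx": 0, "dy": -9, "dz": 0, "turn": 0}, {"fingers": 1, "dx": 0, "dy": -5, "dz": 0, "turn": 0}, {"fingers": 1, "dx": 0, "dy": -2, "dz": 0, "turn": 0}, {"fingers": 1, "dx": 0, "dy": 0, "dz": 0, "turn": 0}])

```text
clock: 63.63
position: [0.6249, 0.0651, 0.1599]
ee_rot: [-0.01, -0.672, 0.741, 0.004]
contact_force: [-0.3, -0.1, 0.1]
width: 0.0204
```

```bash
python3 - <<'E'
from h import *
go([.6346,.0769,.118],-np.pi/2+YAW)
E
```

```text
pos [0.6249 0.0651 0.1599] yaw -1.668 tilt [-0.0202 -0.0073] F [-0.3 -0.1  0.1] w 0.0204 t 63.6333
delta mm [  9.7  11.8 -41.9] turn 0.004
```

Request:
play_rows(series=[{"fingers": 1, "dx": 3, "dy": 3, "dz": -3, "turn": 0}, {"fingers": 1, "dx": 4, "dy": 4, "dz": -7, "turn": 0}, {"fingers": 1, "dx": 2, "dy": 3, "dz": -9, "turn": 0}, {"fingers": 1, "dx": 0.5, "dy": 1, "dz": -8, "turn": 0}, {"fingers": 1, "dx": 0, "dy": 0, "dz": -5, "turn": 0}, {"fingers": 1, "dx": 0, "dy": 0, "dz": -2, "turn": 0}, {"fingers": 1, "dx": 0, "dy": 0, "dz": 0, "turn": 0}])

```text
clock: 64.22
position: [0.6347, 0.0819, 0.1204]
ee_rot: [-0.01, -0.674, 0.739, 0.006]
contact_force: [-1.4, 0.6, -1.0]
width: 0.0204
```

```bash
python3 - <<'E'
from h import *
go([.6350,.0769,.113],-np.pi/2+YAW)
E
```

```text
pos [0.6347 0.0819 0.1204] yaw -1.663 tilt [-0.0224 -0.0053] F [-1.4  0.6 -1. ] w 0.0204 t 64.2167
delta mm [ 0.3 -5.  -7.4] turn -0.001
```

Request:
play_rows(series=[{"fingers": 1, "dx": 0, "dy": -2, "dz": 0, "turn": 0}, {"fingers": 1, "dx": 0, "dy": -2, "dz": 0, "turn": 0}, {"fingers": 1, "dx": 0, "dy": -0.5, "dz": -1, "turn": 0}, {"fingers": 1, "dx": 0, "dy": 0, "dz": -2, "turn": 0}, {"fingers": 1, "dx": 0, "dy": 0, "dz": 0, "turn": 0}])

```text
clock: 64.63
position: [0.6348, 0.0768, 0.1176]
ee_rot: [-0.01, -0.674, 0.739, 0.005]
contact_force: [-0.4, 0.4, -1.6]
width: 0.02
```

```bash
python3 - <<'E'
from h import *
go([.6350,.0769,.113],-np.pi/2+YAW)
E
```

```text
pos [0.6348 0.0768 0.1176] yaw -1.662 tilt [-0.0217 -0.0057] F [-0.4  0.4 -1.6] w 0.02 t 64.6333
delta mm [ 0.2  0.1 -4.6] turn -0.001
```

Aligned. Descend in small steps.

Request:
play_rows(series=[{"fingers": 1, "dx": 0, "dy": 0, "dz": -2, "turn": 0}, {"fingers": 1, "dx": 0, "dy": 0, "dz": -3, "turn": 0}, {"fingers": 1, "dx": 0, "dy": 0, "dz": -3, "turn": 0}, {"fingers": 1, "dx": 0, "dy": 0, "dz": -3, "turn": 0}, {"fingers": 1, "dx": 0, "dy": 0, "dz": -3, "turn": 0}, {"fingers": 1, "dx": 0, "dy": 0, "dz": -3, "turn": 0}])

```text
clock: 65.13
position: [0.6356, 0.0764, 0.1004]
ee_rot: [-0.009, -0.674, 0.739, 0.004]
contact_force: [-0.4, -0.1, -0.8]
width: 0.0203
```

```bash
python3 - <<'E'
from h import *
go([.6350,.0769,.071],-np.pi/2+YAW)
E
```

```text
pos [0.6356 0.0764 0.1004] yaw -1.663 tilt [-0.0189 -0.0056] F [-0.4 -0.1 -0.8] w 0.0203 t 65.1333
delta mm [ -0.6   0.5 -29.4] turn -0.0
```

Request:
play_rows(series=[{"fingers": 1, "dx": -0.4, "dy": 0.3, "dz": -3, "turn": 0}, {"fingers": 1, "dx": 0, "dy": 0, "dz": -3, "turn": 0}, {"fingers": 1, "dx": 0, "dy": 0, "dz": -3, "turn": 0}, {"fingers": 1, "dx": 0, "dy": 0, "dz": -3, "turn": 0}, {"fingers": 1, "dx": 0, "dy": 0, "dz": -3, "turn": 0}, {"fingers": 1, "dx": 0, "dy": 0, "dz": -3, "turn": 0}, {"fingers": 1, "dx": 0, "dy": 0, "dz": -3, "turn": 0}, {"fingers": 1, "dx": 0, "dy": 0, "dz": -3, "turn": 0}, {"fingers": 1, "dx": 0, "dy": 0, "dz": -3, "turn": 0}, {"fingers": 1, "dx": 0, "dy": 0, "dz": -2, "turn": 0}, {"fingers": 1, "dx": 0, "dy": 0, "dz": -2, "turn": 0}])

```text
clock: 66.05
position: [0.6349, 0.0769, 0.0704]
ee_rot: [-0.009, -0.674, 0.739, 0.004]
contact_force: [-2.1, -0.2, 8.9]
width: 0.0205
```

```bash
python3 - <<'E'
from h import *
go([.6350,.0769,.071],-np.pi/2+YAW)
E
```

```text
pos [0.6349 0.0769 0.0704] yaw -1.663 tilt [-0.0185 -0.0057] F [-2.1 -0.2  8.9] w 0.0205 t 66.05
delta mm [ 0.1 -0.   0.6] turn -0.001
```

Request:
play_rows(series=[{"fingers": 0.2, "dx": 0, "dy": 0, "dz": 0, "turn": 0}, {"fingers": 0.2, "dx": 0, "dy": 0, "dz": 0, "turn": 0}, {"fingers": 0.2, "dx": 0, "dy": 0, "dz": 0, "turn": 0}, {"fingers": 0.2, "dx": 0, "dy": 0, "dz": 4, "turn": 0}, {"fingers": 0.2, "dx": 0, "dy": 0, "dz": 10, "turn": 0}, {"fingers": 0.2, "dx": 0, "dy": 0, "dz": 16, "turn": 0}, {"fingers": 0.2, "dx": 0, "dy": 0, "dz": 22, "turn": 0}, {"fingers": 0.2, "dx": 0, "dy": 0, "dz": 26, "turn": 0}, {"fingers": 0.2, "dx": -4, "dy": 0, "dz": 26, "turn": 0}, {"fingers": 0.2, "dx": -8, "dy": 0, "dz": 22, "turn": 0}, {"fingers": 0.2, "dx": -8, "dy": -4, "dz": 16, "turn": 0}, {"fingers": 0.2, "dx": -4, "dy": -4, "dz": 8, "turn": 0}, {"fingers": 0.2, "dx": 0, "dy": 0, "dz": 0, "turn": 0}])

```text
clock: 67.13
position: [0.6096, 0.0687, 0.2308]
ee_rot: [-0.008, -0.674, 0.739, 0.004]
contact_force: [-0.3, -0.2, 0.7]
width: 0.0341
```

```bash
python3 - <<'E'
from h import *
st=get_state();go(st['position']);im=get_image('wrist');save(im,'w10')
h=cv2.cvtColor(im['pixels'],cv2.COLOR_RGB2HSV)
m=cv2.inRange(h,(5,150,200),(20,255,255));n,l,s,c=cv2.connectedComponentsWithStats(m);k=1+np.argmax(s[1:,4])
e=cv2.minEnclosingCircle(cv2.findContours((l==k).astype(np.uint8),0,1)[0][0]);print('orange',s[k],e)
if s[k][4]>100:
  P=at_z(im,e[0],.117,st);q=proj(im,[P,P+[.0,.011,0]],st);print('pin carrier',w2c(P)*1000,'radius px expected at z=.117',np.linalg.norm(q[0]-q[1]))
m=cv2.inRange(h,(0,150,60),(4,255,255))|cv2.inRange(h,(172,150,60),(180,255,255));n,l,s,c=cv2.connectedComponentsWithStats(m);k=1+np.argmax(s[1:,4]);print('red',s[k],c[k],'expect',proj(im,c2w(0,.15,.115),st))
for px,py in((-.0555,.045),(.0555,.045),(.0555,-.045)):
  for sg in(-1,1):
    for T in(25,60,90):
      if holes(im,st,[c2w(px+sg*.02,py,.071)],z=.071,r=18,T=T)[0] is not None:break
t=get_image('top')
for l in('pin_grip','lock_grip'):
  for mm in masks_of(t,l)[:2]:print(l,mm['p'],mm['xy'],mm['region'].sum())
E
```

```text
pos [0.6096 0.0687 0.2308] yaw -1.662 tilt [-0.0171 -0.0058] F [-0.3 -0.2  0.7] w 0.0341 t 67.1333
delta mm [0. 0. 0.] turn None
orange [293 177  26  23 293] ((304.5, 187.0), 14.603181838989258)
pin carrier [ -1.11628486  93.79532093 117.        ] radius px expected at z=.117 16.475953077233676
red [ 205  165   37   35 1086] [223.10313076 182.09208103] expect [[220.51229645 184.76392044]]
hole [366.3 263.4] 121 [0.5529 0.0331 0.071 ]
hole [369.8 206.6] 112 [0.6014 0.0277 0.071 ]
hole [375.1  70.3] 189 [0.7011 0.0189 0.071 ]
hole [498.6  61.7] 191 [ 0.6988 -0.0685  0.071 ]
lock_grip 0.83 [282.8, 197.6] 1145
```

```bash
python3 -c "
from rig import *
print(sign_off())"
```

```text
the job is handed in; nothing more can be done
None
```

I handed the job in at about 67 s. The bar was opened to its stop, three spares went into the three empty pockets, and the already-loaded block was left alone. I then slid the bar to its locked stop and pushed the pin home.

**Last checks**
- **Blocks:** after release, the two holes on each placed block measured 40 to 41 mm apart at the height of a seated block. That means all three lie flat, with their centres up to about 3 mm off my estimated pocket centres. After locking I saw only one hole on each of the two rear blocks. On the front block, one of the two holes found does not fit the earlier position and is probably a hole in a bar tab.
- **Bar:** it stopped at 149.8 mm (150 expected) with 23 N of reaction, and the red grip shows where the locked position puts it.
- **Pin:** the collar met the bar with 9 N at the expected height. Afterwards the grip showed about 1 to 2 mm from the hole axis.

**What went wrong or disagreed**
- **Fingertips:** they are about 22 mm behind the TCP, not 11 mm ahead as stated, so my first grip on the bar missed. I found the true value by touching the bar.
- **Tool tilt:** it drifted during moves. I corrected it by pushing against the bar's end stop.
- **Second block:** it touched the bar on the way in and first landed with one end on a pocket wall. I regripped it and reseated it.
- **Loaded block:** it lies crosswise in its pocket, its 70 mm length along the bar. I left it that way, as the task says.
- **Top camera:** in the final picture the network did not report the pin grip, so the pin check rests on the wrist camera and the contact force.

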